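# Walk a heavy tin caddy home and latch it

### The arm

A 6-joint arm with a two-finger parallel gripper is mounted at the origin on the work surface. World frame = base frame: x ahead of the robot, y to its left, z up, the work surface at z = 0. Lengths are in m, angles in rad, forces in N, time in s.
With the tool pointing down it reaches from about 0.3 to 0.75 m from the base axis. Payload 8.5 kg.
Tool frame: the origin (TCP) lies at the very end of the fingers, on their centre line; the grasp point (between the pads) lies 19 mm behind it (grip_depth is the distance from the TCP to the grasp point, in m); z points along the fingers, x is the direction in which the jaws open and shut, and the axes are right-handed (so a half turn about z gives the same grasp; the last joint's range is limited). The gripper opens to 88 mm and grips with 3 to 60 N. Pads are 18 mm wide; open, the fingers measure 123 mm over their backs; the gripper's body (75 mm by 187 mm) begins 45 mm behind the grasp point.
Start: joints at [0.931, 0.381, 1.297, -0, 1.464, -0.215], TCP at [0.227, 0.501, 0.239] pointing down, gripper open.
Joint ranges: [-3.11, 3.11], [-0.89, 2.33], [0.22, 2.48], [-1.42, 4.56], [0.17, 2.85], [-2.88, 2.88]. Speed limits (rad/s): [2.39, 2.39, 3.14, 3.14, 3.14, 3.14].

### API

Orientations are given as a unit quaternion [x, y, z, w].
In Python, from workcell import get_obs, read_camera, get_calibration, close_job, grip_depth gives the robot as it stands.
- The arm moves only by the tool jog_arm, never from a script. Its argument "commands" is a list of rows, each a list of 5 numbers: the opening, from -1 (shut) to 1 (fully open), so that 0 is half open, then the shift along the world's x, y, z in m, then the turn about the world's z in degrees. In form: [[claw, tx, ty, tz, yaw], ...]. A call has 1 to 10 rows; each row is the pose to reach, as a shift and turn from the pose commanded when the call began; what a row does not reach only later rows make up. A row lasts 1/8 s, in which the tool goes at most 62.5 mm and 10.7 degrees, less where a joint would pass 70% of its speed; a pose out of reach is approached as far as the arm can. A call with a gripper value outside its range is refused whole. The fingers move at their own pace and stop on an object; the grip force is fixed at half the most. Time passes only in rows, so rows that repeat a pose let the fingers close. It gives the time, the measured TCP pose, the force and the opening at its end, in the units of the state.
- get_obs(): the state, without advancing time (a new reading comes with each control period).
- read_camera(name): name is "side" or "top" or "wrist"; returns the picture (384x512x3 uint8, blue, green, red); there is no depth.
- get_calibration(name): a dict with "K" (3x3 intrinsics, pixels), "origin" and "rotation" of the camera in the world; the wrist camera has in their place "T_tool_cam" (4x4, takes a point from camera to tool coordinates, whose origin is the TCP and whose axes are the tool frame's). Camera axes: x right, y down, z forward; pixel columns grow to the right and rows downward; lengths in m; the calibration is good to about 2 mm. The wrist camera is an equidistant fisheye: a pixel r from the principal point sees the ray r / f radians off the axis. A picture is of the moment at which its call begins: read the wrist's pose just before it. get_calibration takes no time and is no camera call.
- close_job(): hands the job in, once; it reports no verdict.
The state is a dict: "time": time; "qpos": joint angles; "qvel": joint speeds; "joint_torque": joint torques, N m; "tool_pos": TCP position; "orientation": TCP orientation; "contact_force": force on the tool from outside, world axes, zero at the start; "wrist_torque": the same for the moment, N m; "width": finger opening in m.
Only numpy, scipy, OpenCV 4.12 (cv2) and the standard library are available. Lean on these libraries where they do the work, as an engineer would, in place of code of your own. Each camera call takes 0.05 s, during which the arm holds its last target.

### The job

Walk the heavy green tin caddy forward into its dock by gently pushing the left and right ends of its near face in turn, until it sits squarely home with both sprung rubber buffers pressed in, then swing the red latch fully shut behind it. Never press on the caddy with more than 24 newtons (a straight push in the middle takes more and dents it), keep it flat on the table and roughly straight, within about 15 degrees, and leave everything else on the table undisturbed.

Things in the scene. Friction and masses are not known exactly. Their poses are not given: they have to be found in the camera images.
- caddy: Green sheet-steel caddy packed with eight tins, about 4.7 kg, 120 deep (x) x 240 wide (y) x 75 mm high. Origin: on the table under its centre; x points from its near face (towards the robot) to its far face, y left, z up. Stands on four rubber pads at x = +-22, y = +-55 mm; its shell begins 10 mm above the table. Pushed in the middle it takes 25 to 31 N to slide, but 24 N dents its thin panels.
- near_left (a point): Point on the slick white rub strip on the caddy's near face (8 mm proud of it, 15 to 45 mm above the table, so at caddy x = -68 mm), 10 mm in from its left (+y) end, 35 mm up: a good place to push. Pushed here along the dock's x it takes about 12 to 18 N, and the caddy swings about the pads of its other end, so that end slips back by about 40% as much. Once a rail or buffer stops it the force rises steeply.
- near_right (a point): The same, 10 mm in from the right (-y) end of the strip.
- far_left (a point): Left far upright edge of the caddy: x = +60, y = +120 mm in its frame, 35 mm above the table.
- far_right (a point): Right far upright edge of the caddy: x = +60, y = -120 mm in its frame, 35 mm above the table.
- dock: Fixed aluminium parking dock, open towards the robot. Origin: on the table under the centre of a caddy that is fully home; x points into the dock, y to its left. Two rails 32 mm high, inner faces at y = +-134 mm, run from x = -55 to +90 mm. A back wall 55 mm high carries two sprung rubber buffers; the caddy is home when its far face presses both in, between x = +55 and the hard stop at +62. The dock has no floor of its own.
- buffer_left (a point): Centre of the untouched face of the left sprung buffer (50 x 30 mm), 31 mm above the table: fixed at dock x = +54, y = +85 mm. The buffer gives 8 mm at 0.6 N per mm, then stops hard.
- buffer_right (a point): The same for the right buffer: dock x = +54, y = -85 mm.
- latch (a joint): Angle (rad) of the red swing latch: 0 wide open (bar out to the left and towards the robot), 2.3 shut at its stop, bar across the caddy's near face towards dock -y. Shuts counter-clockwise seen from above: the peg travels towards the robot and right, then away from the robot. Bar 85 mm long, 10 thick, 52 to 66 mm above the table; shut, it clears the face of a caddy that is home by 1 to 8 mm; one left well short blocks it.
- latch_hinge (a point): On the latch's upright hinge axis at the mouth of the left rail, 59 mm above the table (dock x = -71, y = +150 mm); post and hub are 26 mm wide, 67 mm high. About 1 N at the peg turns the latch, and it stays where it is left.
- latch_peg (a point): Middle of the grip of the black round upright peg on the latch, 18 mm wide, top 93 mm above the table, graspable from 66 to 93 mm; this point is 83 mm above the table, 80 mm from the hinge axis. With the latch shut it stands at dock x = -99, y = +75 mm, 39 mm in front of the face (31 mm of the strip) of a caddy that is home.
- shaker: Bystander: glass shaker jar, 44 mm wide, 85 mm tall, to the right of the dock; leave it alone. Origin: centre of its underside.
- sauce: Bystander: yellow squeeze bottle with red cap, 54 mm wide, 170 mm tall, left of the dock's far end; leave it alone. Origin: centre of its underside.
- tin: Bystander: small loose tin, 52 mm wide, 58 mm tall, to the right of the dock; leave it alone. Origin: centre of its underside.
- tub: Bystander: small white open pot with two side handles, 100 mm wide, 70 mm tall, on the right of the table; leave it alone. Origin: centre of its underside.
- pan: Bystander: square metal pan, 160 x 160 x 65 mm, on the left of the table; leave it alone. Origin: centre of its underside.
- mug: Bystander: blue mug, 80 mm wide, 90 mm tall, on the right of the table; leave it alone. Origin: centre of its underside.
- scraper: Bystander: kitchen scraper lying on the right of the table; leave it alone.

How it is judged:
On the way, in this order (a step that is already met when the one before it is completed fails the run):
1. the caddy is home: both far corners past dock x = 55 mm, both buffers pressed in (x of each of far_left, far_right in the frame of dock above 0.055 m), for 0.2 s.
2. the latch is shut behind it (value of joint latch above 2.2 rad), for 0.2 s.
At the end, for the whole second after the job is handed in: The caddy stands flat and at rest with both far corners past dock x = 55 mm (at least 1 mm into both buffers), and the latch is shut to 2.2 rad or more (2.3 is its stop), at rest (all of step 1 and value of joint latch above 2.2 rad and angle between caddy's own z axis and vertical below 0.03 rad and linear speed of caddy below 0.01 m/s and velocity of joint latch below 0.05 rad/s); the robot touches nothing.
It fails at once if the robot presses on the caddy with more than 24 N (contact force between any of the fingers, the arm and caddy above 24 N).
It fails at once if the caddy is tipped by more than 6 degrees (angle between caddy's own z axis and vertical above 0.105 rad).
It fails at once if the caddy is slewed by more than 17 degrees from the dock's direction (angle between the x axis of caddy and the x axis of dock, either way round above 0.3 rad).
It fails at once if a bystander is moved by more than 25 mm (distance of any of shaker, sauce, tin, tub, scraper, pan, mug from where it was at the start of the episode above 0.025 m).
It also fails if it takes over 72 s, if anything falls off the work surface, if the arm or the gripper's body presses on something with over 40 N, if the wrist force passes 120 N, or if a joint passes its speed limit or range.

## Working session

There is one attempt and no reset: what is moved stays moved. The work goes in short steps, Python scripts to look and compute and a tool call to move; the robot and the scene stay as the last step left them, time stands still between calls to the robot, and variables do not carry over. Pictures are saved under pics/ and viewed, and the job is handed in when it is done.

Besides the shell and the picture viewer there is one more tool, called after "Request:" as name(argument=value, ...), one argument or row to a line, values as JSON. jog_arm: Moves the arm, as the interface text tells. Its arguments: {"type":"object","properties":{"commands":{"type":"array","items":{"type":"array","items":{"type":"number"}}}},"required":["commands"]}

```bash
ls; mkdir -p pics
python3 - <<'E'
from workcell import *
import cv2
print(get_obs())
for n in ("top","side"):
    im=read_camera(n); cv2.imwrite(f"pics/{n}0.png",im)
    print(n,get_calibration(n))
print(get_calibration("wrist"),grip_depth)
E
```

```text
pics
{'time': 0.0, 'qpos': array([ 9.30753674e-01,  3.81204153e-01,  1.29823995e+00, -5.33737649e-06,
        1.46360375e+00, -2.15281120e-01]), 'qvel': array([ 1.99977112e-03,  9.57913734e-04, -5.00102001e-04,  6.26026295e-05,
        1.78667212e-03,  9.93095047e-05]), 'joint_torque': array([-7.74322125e-04, -4.37922478e+01, -2.24564177e+01,  7.12685636e-02,
        3.51566635e-02, -8.05730770e-05]), 'tool_pos': array([0.22648254, 0.50090211, 0.23814041]), 'orientation': array([ 8.40268483e-01,  5.42170036e-01, -6.80606674e-04,  2.57257279e-04]), 'contact_force': array([0.04282221, 0.07697659, 0.0775202 ]), 'wrist_torque': array([-0.00502736,  0.01682848,  0.03125431]), 'width': 0.08824019669697171}
top {'K': array([[496.78142531,   0.        , 262.65200942],
       [  0.        , 496.78142531, 190.80437902],
       [  0.        ,   0.        ,   1.        ]]), 'origin': array([0.36390066, 0.02585179, 1.46794512]), 'rotation': array([-0.69858527,  0.71390005, -0.03151443,  0.03649899])}
side {'K': array([[350.52004799,   0.        , 255.47592503],
       [  0.        , 350.52004799, 186.65175618],
       [  0.        ,   0.        ,   1.        ]]), 'origin': array([ 0.01059391, -0.61188585,  0.72585963]), 'rotation': array([ 0.85098628, -0.30350431,  0.13594214, -0.40648152])}
{'K': array([[297.31863964,   0.        , 257.72613768],
       [  0.        , 297.31863964, 194.25443522],
       [  0.        ,   0.        ,   1.        ]]), 'T_tool_cam': array([[ 9.99999100e-01,  4.52476352e-04,  1.26307408e-03,
        -1.91677461e-04],
       [-8.21969605e-04,  9.50668872e-01,  3.10206415e-01,
        -8.09661260e-02],
       [-1.06040414e-03, -3.10207174e-01,  9.50668388e-01,
        -1.45328550e-01],
       [ 0.00000000e+00,  0.00000000e+00,  0.00000000e+00,
         1.00000000e+00]])} 0.0187
```

View pics/top0.png

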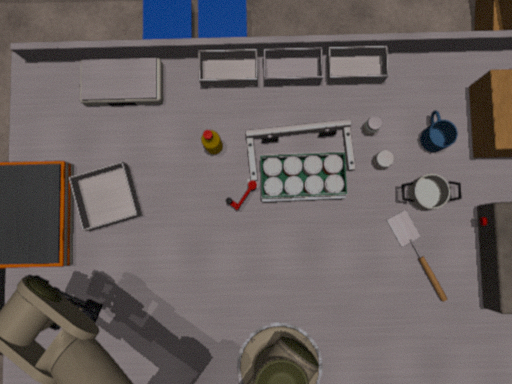

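View pics/side0.png

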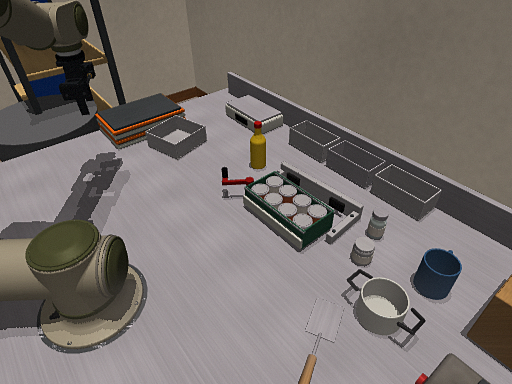

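The top view shows the caddy at about px (303,178). The dock has its back wall at about (300,130) and rails at x≈250 and 350. The latch hub is at (251,185) with the peg at about (231,202). Next I zoom in and take measurements.

```bash
cat > h.py <<'E'
import numpy as np, cv2
from scipy.spatial.transform import Rotation as R
from workcell import *
def ray(n,px):
    c=get_calibration(n); px=np.atleast_2d(np.array(px,float))
    K=np.array(c["K"]); d=np.c_[(px[:,0]-K[0,2])/K[0,0],(px[:,1]-K[1,2])/K[1,1],np.ones(len(px))]
    rot=np.array(c["rotation"]); Rm=R.from_quat(rot) if rot.shape==(4,) else R.from_matrix(rot)
    return np.array(c["origin"]),Rm.apply(d)
def onplane(n,px,z):
    o,d=ray(n,px); t=(z-o[2])/d[:,2]; return o+d*t[:,None]
def project(n,P):
    c=get_calibration(n); P=np.atleast_2d(P)
    q=R.from_quat(c["rotation"]).inv().apply(P-np.array(c["origin"]))
    return (q[:,:2]/q[:,2:])*c["K"][0][0]+np.array([c["K"][0][2],c["K"][1][2]])
def crop(im,x0,y0,x1,y1,s,f):
    cv2.imwrite(f,cv2.resize(im[y0:y1,x0:x1],None,fx=s,fy=s,interpolation=cv2.INTER_CUBIC))
E
python3 - <<'E'
from h import *
im=cv2.imread("pics/top0.png"); crop(im,215,110,375,220,5,"pics/topz.png")
im=cv2.imread("pics/side0.png"); crop(im,210,150,370,250,5,"pics/sidez.png")
E
```

```text
(no output)
```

View pics/topz.png

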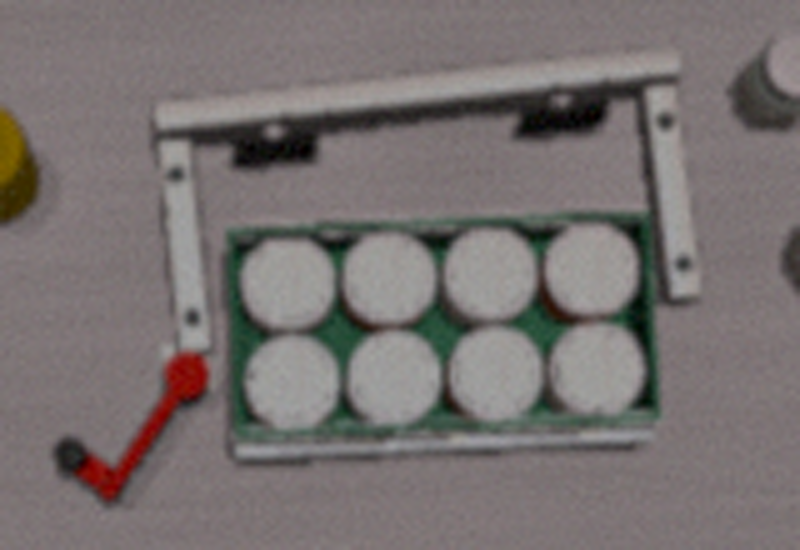

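View pics/sidez.png

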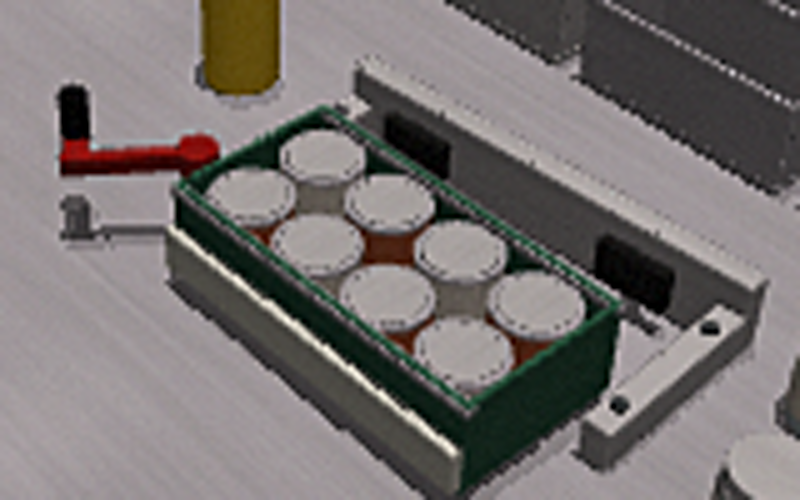

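```bash
cat >> h.py <<'E'
def Z(p,x0=215,y0=110,s=5): return (np.array(p,float)+.5)/s-.5+np.array([x0,y0])
E
python3 - <<'E'
from h import *
c=onplane("top",Z([(228,232),(648,215),(658,415),(237,440)]),.075); print("caddy",c.round(4),c.mean(0))
for i in range(4): print(np.linalg.norm(c[i]-c[(i+1)%4]))
print("ang",[np.degrees(np.arctan2(*(a[1],a[0]))) for a in (c[0]-c[3],c[1]-c[2])], [np.degrees(np.arctan2(-a[0],a[1])) for a in (c[0]-c[1],c[3]-c[2])])
r=onplane("top",Z([(188,140),(210,348),(643,95),(668,298)]),.032);print("rails",r.round(4))
w=onplane("top",Z([(157,135),(680,80)]),.055);print("wall",w.round(4))
h=onplane("top",Z([(187,377)]),.067)[0]; p=onplane("top",Z([(70,455)]),.093)[0]; print(h,p,np.linalg.norm((h-p)[:2]))
for a in (r[0]-r[1],r[2]-r[3]): print(np.degrees(np.arctan2(a[1],a[0])))
a=w[0]-w[1]; print(np.degrees(np.arctan2(-a[0],a[1])))
E
```

```text
caddy [[ 0.5978  0.0391  0.075 ]
 [ 0.6021 -0.1992  0.075 ]
 [ 0.4882 -0.2006  0.075 ]
 [ 0.4793  0.0365  0.075 ]] [ 0.54183578 -0.0810307   0.075     ]
0.23827904921350776
0.1139247636812355
0.23720792908394395
0.11849619997050442
ang [np.float64(1.2565372049586283), np.float64(0.7040935554360265)] [np.float64(1.0466634200321565), np.float64(2.1512275000471375)]
rails [[ 0.6601  0.0618  0.032 ]
 [ 0.5369  0.0514  0.032 ]
 [ 0.6808 -0.2058  0.032 ]
 [ 0.5603 -0.2159  0.032 ]]
wall [[ 0.6587  0.0791  0.055 ]
 [ 0.684  -0.2238  0.055 ]]
[0.51642907 0.06415551 0.067     ] [0.47147721 0.12925975 0.093     ] 0.07911530816340645
4.842877667857578
4.7956138443034835
4.779569629010245
```

Run:
```python
from h import *
y=np.radians(4.8); ex=np.array([np.cos(y),np.sin(y)]); ey=np.array([-ex[1],ex[0]])
r=onplane("top",Z([(188,140),(210,348),(643,95),(668,298)]),.032)[:,:2]
b=onplane("top",Z([(275,151),(562,118)]),.031)[:,:2]
h=onplane("top",Z([(187,377)]),.067)[0,:2]
re=onplane("top",Z([(195,351),(685,299)]),.032)[:,:2]
print("rails y",(r@ey), "rail ends x",re@ex+.055,"buf x",b@ex-.054,"buf y",b@ey+[-.085,.085],"hinge",h@ex+.071,h@ey-.15)
ox=np.median(np.r_[re@ex+.055,b@ex-.054,h@ex+.071]); oy=(r@ey).mean()
o=ox*ex+oy*ey; print("dock",o)
c=np.array([.5418,-.081])-o; print("caddy in dock",c@ex,c@ey)
```

```text
rails y [ 0.0063804   0.00628788 -0.26205167 -0.26204241] rail ends x [0.59351317 0.59363344] buf x [0.59722097 0.59882618] buf y [-0.12872223 -0.12835165] hinge 0.5909862730262447 -0.12928316197630638
dock [ 0.60225023 -0.07773407]
caddy in dock -0.0605115130092186 0.0018038725392534366
```

Request:
jog_arm(
  commands=[
    [-1, 0.05, -0.06, 0, -10],
    [-1, 0.07, -0.12, 0, -20],
    [-1, 0.09, -0.18, 0, -30],
    [-1, 0.11, -0.24, 0, -40],
    [-1, 0.13, -0.3, 0, -50],
    [-1, 0.15, -0.36, 0, -60],
    [-1, 0.17, -0.42, 0, -61],
    [-1, 0.18, -0.48, 0, -61],
    [-1, 0.19, -0.54, 0, -61],
    [-1, 0.2, -0.6, 0, -61],
  ],
)

```text
time: 1.35
tool_pos: [0.4242, -0.0872, 0.2387]
orientation: [0.999, 0.04, -0.0, -0.0]
contact_force: [0.4, 0.6, -0.7]
width: 0.0003
```

Request:
jog_arm(
  commands=[
    [-1, 0, -0.05, -0.03, 0],
    [-1, 0, -0.102, -0.06, 0],
    [-1, 0, -0.102, -0.12, 0],
    [-1, 0, -0.102, -0.18, 0],
    [-1, 0, -0.102, -0.213, 0],
    [-1, 0, -0.102, -0.213, 0],
  ],
)

```text
time: 2.1
tool_pos: [0.4234, -0.1865, 0.0242]
orientation: [0.999, 0.041, -0.002, -0.002]
contact_force: [-0.4, 0.2, -0.0]
width: 0.0004
```

Run:
```python
from h import *
print(get_obs()["tool_pos"],get_obs()["contact_force"])
cv2.imwrite("pics/w1.png",read_camera("wrist"));im=read_camera("side");cv2.imwrite("pics/s1.png",im);crop(im,210,150,370,250,5,"pics/s1z.png")
```

```text
[ 0.42341033 -0.1864828   0.02417267] [-0.38895568  0.17972107 -0.01777592]
```

View pics/w1.png

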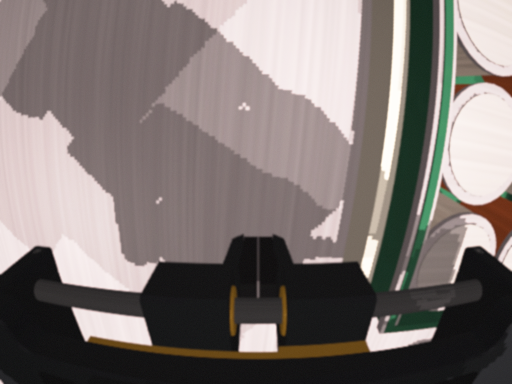

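View pics/s1.png

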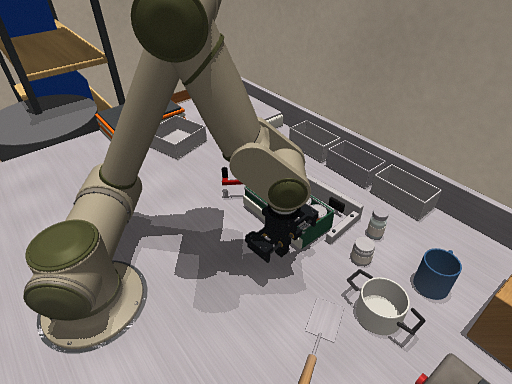

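Request:
jog_arm(
  commands=[
    [-1, 0.01, -0.003, 0, 0],
    [-1, 0.02, -0.003, 0, 0],
    [-1, 0.024, -0.003, 0, 0],
    [-1, 0.028, -0.003, 0, 0],
    [-1, 0.028, -0.003, 0, 0],
  ],
)

```text
time: 2.82
tool_pos: [0.4525, -0.19, 0.0257]
orientation: [0.999, 0.041, -0.0, -0.0]
contact_force: [-0.6, 0.3, -0.6]
width: 0.0002
```

Request:
jog_arm(
  commands=[
    [-1, 0.003, 0, 0, 0],
    [-1, 0.006, 0, 0, 0],
    [-1, 0.006, 0, 0, 0],
  ],
)

```text
time: 3.2
tool_pos: [0.4585, -0.1902, 0.0257]
orientation: [0.999, 0.041, 0.0, 0.0]
contact_force: [-0.4, 0.2, 0.4]
width: 0.0005
```

Request:
jog_arm(
  commands=[
    [-1, 0.0015, 0, 0, 0],
    [-1, 0.003, 0, 0, 0],
    [-1, 0.0045, 0, 0, 0],
    [-1, 0.006, 0, 0, 0],
  ],
)

```text
time: 3.7
tool_pos: [0.4616, -0.1896, 0.0253]
orientation: [0.999, 0.041, -0.003, -0.001]
contact_force: [-15.9, -4.7, 4.4]
width: 0.0004
```

Request:
jog_arm(
  commands=[
    [-1, 0.001, 0, 0, 0],
    [-1, 0.002, 0, 0, 0],
    [-1, 0.003, 0, 0, 0],
  ],
)

```text
time: 4.08
tool_pos: [0.4646, -0.1899, 0.0252]
orientation: [0.999, 0.041, -0.003, -0.001]
contact_force: [-14.4, -5.9, 2.8]
width: 0.0004
```

Request:
jog_arm(
  commands=[
    [-1, 0.0015, -0.0004, 0, 0],
    [-1, 0.003, -0.0008, 0, 0],
    [-1, 0.0045, -0.0012, 0, 0],
    [-1, 0.006, -0.0016, 0, 0],
    [-1, 0.0075, -0.002, 0, 0],
    [-1, 0.009, -0.0024, 0, 0],
  ],
)

```text
time: 4.82
tool_pos: [0.4735, -0.1925, 0.0252]
orientation: [0.999, 0.041, -0.003, -0.001]
contact_force: [-16.0, -6.4, 3.0]
width: 0.0006
```

Run:
```python
from h import *
im=read_camera("top");cv2.imwrite("pics/t2.png",im);crop(im,215,110,375,220,5,"pics/t2z.png")
```

```text
(no output)
```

View pics/t2z.png

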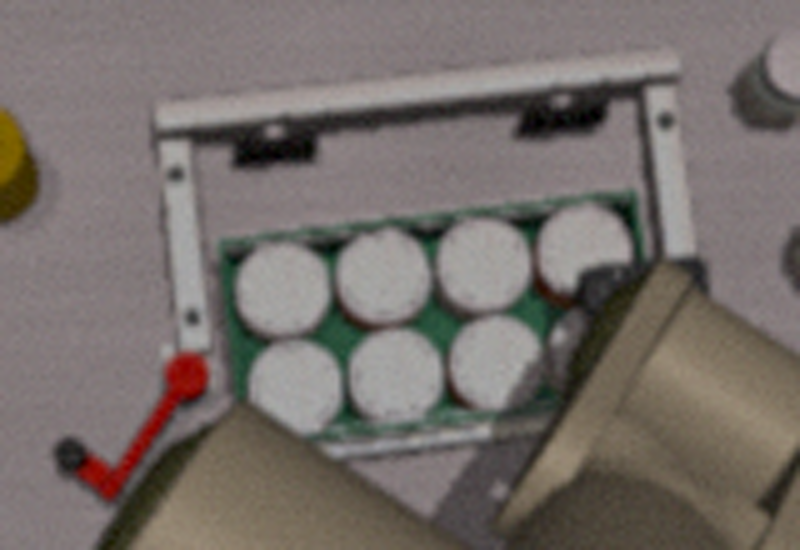

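```bash
cat >> h.py <<'E'
yw=np.radians(4.8); ex=np.array([np.cos(yw),np.sin(yw)]); ey=np.array([-ex[1],ex[0]]); OX,OY=.594,-.1279
def fc(l,r):
    p=onplane("top",Z([l,r]),.075)[:,:2]; D=np.c_[p@ex-OX,p@ey-OY]; a=D[0]-D[1]
    print("far L/R dock mm",(D*1000).round(1).tolist(),"rel yaw",np.degrees(np.arctan2(-a[0],a[1])).round(2),"len",np.linalg.norm(a))
    ctr=D.mean(0); t=np.arctan2(-a[0],a[1]); n=np.array([np.cos(t),np.sin(t)]); e=np.array([-n[1],n[0]])
    for s,nm in((1,"near_left"),(-1,"near_right")):
        q=ctr-.128*n+s*.11*e; w=(q[0]+OX)*ex+(q[1]+OY)*ey; print(nm,w.round(4))
E
python3 - <<'E'
from h import *
fc((228,232),(648,215)); fc((222,241),(636,193))
E
```

```text
far L/R dock mm [[4.9, 116.8], [-10.7, -120.9]] rel yaw -3.75 len 0.23827904921350776
near_left [0.4699 0.0276]
near_right [ 0.474  -0.1924]
far L/R dock mm [[0.2, 120.8], [2.6, -115.7]] rel yaw 0.59 len 0.23646467758232428
near_left [0.466  0.0224]
near_right [ 0.4867 -0.1967]
```

Request:
jog_arm(
  commands=[
    [-1, 0.002, -0.0004, 0, 0],
    [-1, 0.004, -0.0008, 0, 0],
    [-1, 0.006, -0.0012, 0, 0],
    [-1, 0.008, -0.0016, 0, 0],
    [-1, 0.01, -0.002, 0, 0],
    [-1, 0.012, -0.0024, 0, 0],
  ],
)

```text
time: 5.62
tool_pos: [0.4855, -0.1951, 0.0252]
orientation: [0.999, 0.041, -0.003, -0.001]
contact_force: [-14.4, -6.5, 1.9]
width: 0.0003
```

Request:
jog_arm(
  commands=[
    [-1, 0.002, -0.0005, 0, 0],
    [-1, 0.004, -0.001, 0, 0],
    [-1, 0.006, -0.0015, 0, 0],
    [-1, 0.008, -0.002, 0, 0],
    [-1, 0.01, -0.0025, 0, 0],
  ],
)

```text
time: 6.25
tool_pos: [0.4955, -0.1972, 0.0251]
orientation: [0.999, 0.041, -0.003, -0.001]
contact_force: [-14.3, -4.2, 4.0]
width: 0.0003
```

Run:
```python
from h import *
im=read_camera("top");crop(im,215,110,375,220,5,"pics/t3z.png")
```

```text
(no output)
```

View pics/t3z.png

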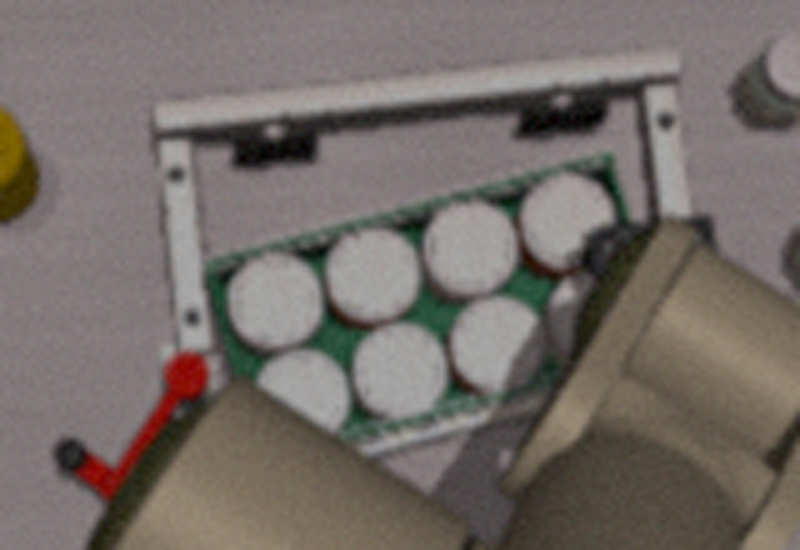

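Run:
```python
from h import *
fc((210,263),(611,156))
```

```text
far L/R dock mm [[-11.7, 128.8], [25.3, -104.1]] rel yaw 9.0 len 0.23588192160855542
near_left [0.4578 0.0114]
near_right [ 0.5103 -0.2022]
```

Request:
jog_arm(
  commands=[
    [-1, -0.03, 0, 0, 0],
    [-1, -0.075, 0.02, 0, 0],
    [-1, -0.079, 0.08, 0, 0],
    [-1, -0.079, 0.14, 0, 0],
    [-1, -0.079, 0.2, 0, 0],
    [-1, -0.079, 0.205, 0, 0],
    [-1, -0.07, 0.205, 0, 0],
    [-1, -0.063, 0.205, 0, 0],
    [-1, -0.063, 0.205, 0, 0],
  ],
)

```text
time: 7.42
tool_pos: [0.4363, 0.0064, 0.0257]
orientation: [0.999, 0.04, 0.0, 0.0]
contact_force: [-0.2, 0.1, -0.7]
width: 0.0005
```

Request:
jog_arm(
  commands=[
    [-1, 0.0015, 0, 0, 0],
    [-1, 0.003, 0, 0, 0],
    [-1, 0.0045, 0, 0, 0],
    [-1, 0.006, 0, 0, 0],
    [-1, 0.0075, 0, 0, 0],
    [-1, 0.009, 0, 0, 0],
  ],
)

```text
time: 8.18
tool_pos: [0.4441, 0.0077, 0.0257]
orientation: [0.999, 0.041, -0.0, -0.0]
contact_force: [-3.2, -1.2, 1.0]
width: 0.0007
```

Request:
jog_arm(
  commands=[
    [-1, 0.002, 0.0005, 0, 0],
    [-1, 0.004, 0.001, 0, 0],
    [-1, 0.006, 0.0015, 0, 0],
    [-1, 0.008, 0.002, 0, 0],
  ],
)

```text
time: 8.68
tool_pos: [0.448, 0.0105, 0.025]
orientation: [0.999, 0.041, -0.005, -0.001]
contact_force: [-16.6, -0.9, 6.4]
width: 0.0007
```

Request:
jog_arm(
  commands=[
    [-1, 0.002, 0.0005, 0, 0],
    [-1, 0.004, 0.001, 0, 0],
    [-1, 0.006, 0.0015, 0, 0],
    [-1, 0.008, 0.002, 0, 0],
    [-1, 0.01, 0.0025, 0, 0],
    [-1, 0.012, 0.003, 0, 0],
  ],
)

```text
time: 9.43
tool_pos: [0.4594, 0.014, 0.0245]
orientation: [0.999, 0.041, -0.006, -0.002]
contact_force: [-15.6, 3.1, 1.9]
width: 0.0003
```

Request:
jog_arm(
  commands=[
    [-1, 0.002, 0.0005, 0, 0],
    [-1, 0.004, 0.001, 0, 0],
    [-1, 0.006, 0.0015, 0, 0],
    [-1, 0.008, 0.002, 0, 0],
    [-1, 0.01, 0.0025, 0, 0],
    [-1, 0.012, 0.003, 0, 0],
  ],
)

```text
time: 10.18
tool_pos: [0.4708, 0.0172, 0.0244]
orientation: [0.999, 0.041, -0.007, -0.002]
contact_force: [-16.7, 4.7, 3.4]
width: 0.0004
```

Run:
```python
from h import *
im=read_camera("top");crop(im,215,110,375,220,5,"pics/t4z.png")
```

```text
(no output)
```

View pics/t4z.png

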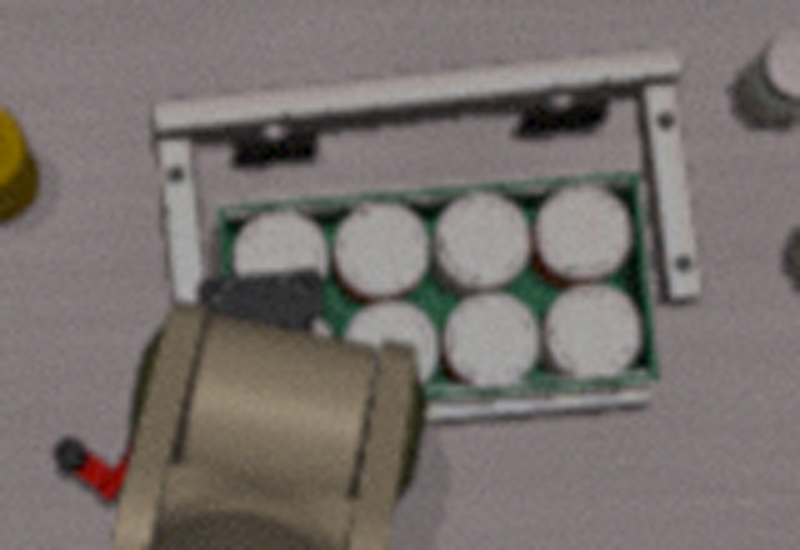

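Run:
```python
from h import *
fc((221,210),(638,174))
```

```text
far L/R dock mm [[17.9, 119.5], [13.3, -118.1]] rel yaw -1.11 len 0.23764688661864414
near_left [0.4833 0.0257]
near_right [ 0.4975 -0.1938]
```

Request:
jog_arm(
  commands=[
    [-1, 0.002, 0.0004, 0, 0],
    [-1, 0.004, 0.0008, 0, 0],
    [-1, 0.006, 0.0012, 0, 0],
    [-1, 0.008, 0.0016, 0, 0],
    [-1, 0.01, 0.002, 0, 0],
    [-1, 0.012, 0.0024, 0, 0],
  ],
)

```text
time: 10.98
tool_pos: [0.4826, 0.0199, 0.0243]
orientation: [0.999, 0.041, -0.007, -0.002]
contact_force: [-18.6, 4.7, 3.4]
width: 0.0007
```

Request:
jog_arm(
  commands=[
    [-1, 0.002, 0.0004, 0, 0],
    [-1, 0.004, 0.0008, 0, 0],
    [-1, 0.006, 0.0012, 0, 0],
    [-1, 0.008, 0.0016, 0, 0],
    [-1, 0.01, 0.002, 0, 0],
  ],
)

```text
time: 11.6
tool_pos: [0.4926, 0.022, 0.0243]
orientation: [0.999, 0.041, -0.007, -0.002]
contact_force: [-18.2, 8.0, 4.3]
width: 0.0004
```

Run:
```python
from h import *
im=read_camera("top");crop(im,215,110,375,220,5,"pics/t5z.png")
```

```text
(no output)
```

View pics/t5z.png

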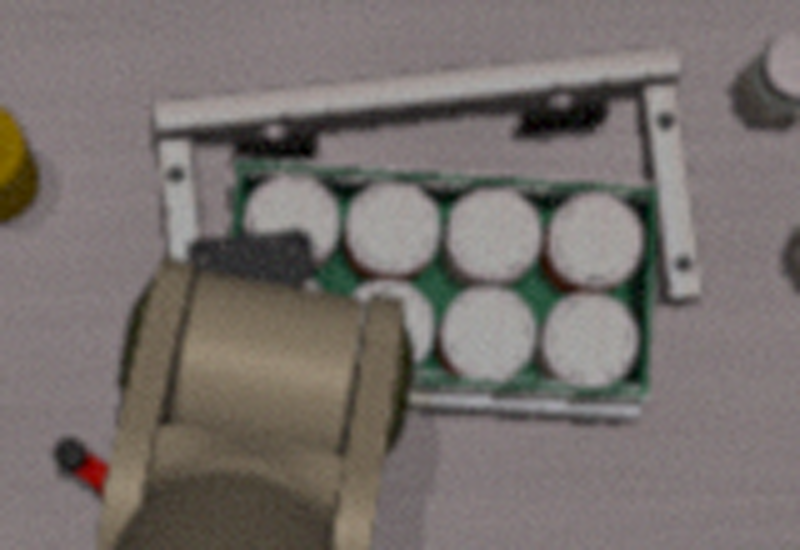

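Run:
```python
from h import *
fc((239,162),(656,188))
```

```text
far L/R dock mm [[44.3, 106.4], [4.2, -127.3]] rel yaw -9.73 len 0.23712871232000857
near_left [0.5096 0.0345]
near_right [ 0.4907 -0.1847]
```

Request:
jog_arm(
  commands=[
    [-1, -0.035, 0, 0, 0],
    [-1, -0.055, -0.05, 0, 0],
    [-1, -0.055, -0.11, 0, 0],
    [-1, -0.055, -0.17, 0, 0],
    [-1, -0.055, -0.205, 0, 0],
    [-1, -0.04, -0.207, 0, 0],
    [-1, -0.028, -0.207, 0, 0],
    [-1, -0.028, -0.207, 0, 0],
  ],
)

```text
time: 12.65
tool_pos: [0.4709, -0.1866, 0.0257]
orientation: [0.999, 0.041, 0.0, 0.0]
contact_force: [0.5, -0.2, 0.3]
width: 0.0007
```

Request:
jog_arm(
  commands=[
    [-1, 0.0015, 0, 0, 0],
    [-1, 0.003, 0, 0, 0],
    [-1, 0.0045, 0, 0, 0],
    [-1, 0.006, 0, 0, 0],
    [-1, 0.0075, 0, 0, 0],
  ],
)

```text
time: 13.28
tool_pos: [0.4751, -0.1865, 0.0254]
orientation: [0.999, 0.041, -0.003, -0.001]
contact_force: [-17.9, -3.7, 7.7]
width: 0.0007
```

Request:
jog_arm(
  commands=[
    [-1, 0.001, -0.0002, 0, 0],
    [-1, 0.002, -0.0004, 0, 0],
    [-1, 0.003, -0.0006, 0, 0],
  ],
)

```text
time: 13.65
tool_pos: [0.4778, -0.1875, 0.0254]
orientation: [0.999, 0.041, -0.004, -0.001]
contact_force: [-16.4, -4.6, 6.0]
width: 0.0002
```

Request:
jog_arm(
  commands=[
    [-1, 0.002, -0.0004, 0, 0],
    [-1, 0.004, -0.0008, 0, 0],
    [-1, 0.006, -0.0012, 0, 0],
    [-1, 0.008, -0.0016, 0, 0],
    [-1, 0.01, -0.002, 0, 0],
  ],
)

```text
time: 14.28
tool_pos: [0.488, -0.1897, 0.0252]
orientation: [0.999, 0.041, -0.003, -0.001]
contact_force: [-14.2, -6.1, 2.0]
width: 0.0004
```

Request:
jog_arm(
  commands=[
    [-1, 0.002, -0.0005, 0, 0],
    [-1, 0.004, -0.001, 0, 0],
    [-1, 0.006, -0.0015, 0, 0],
    [-1, 0.008, -0.002, 0, 0],
    [-1, 0.01, -0.0025, 0, 0],
    [-1, 0.012, -0.003, 0, 0],
  ],
)

```text
time: 15.02
tool_pos: [0.5001, -0.1928, 0.0251]
orientation: [0.999, 0.041, -0.003, -0.001]
contact_force: [-14.7, -6.0, 2.9]
width: 0.0004
```

Request:
jog_arm(
  commands=[
    [-1, 0.002, -0.0005, 0, 0],
    [-1, 0.004, -0.001, 0, 0],
    [-1, 0.006, -0.0015, 0, 0],
    [-1, 0.008, -0.002, 0, 0],
    [-1, 0.01, -0.0025, 0, 0],
  ],
)

```text
time: 15.65
tool_pos: [0.5099, -0.1953, 0.0251]
orientation: [0.999, 0.041, -0.004, -0.001]
contact_force: [-14.7, -5.7, 2.6]
width: 0.0009
```

Run:
```python
from h import *
im=read_camera("top");crop(im,215,110,375,220,5,"pics/t6z.png")
```

```text
(no output)
```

View pics/t6z.png

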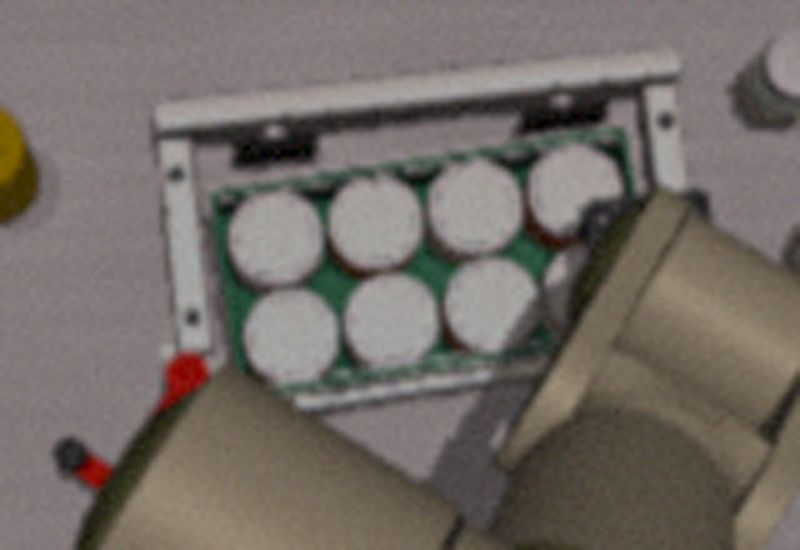

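Run:
```python
from h import *
fc((214,192),(625,129))
```

```text
far L/R dock mm [[28.6, 122.3], [39.9, -113.9]] rel yaw 2.72 len 0.2365210692584961
near_left [0.4951 0.0216]
near_right [ 0.5239 -0.1965]
```

Request:
jog_arm(
  commands=[
    [-1, 0.002, -0.0005, 0, 0],
    [-1, 0.004, -0.001, 0, 0],
    [-1, 0.006, -0.0015, 0, 0],
    [-1, 0.008, -0.002, 0, 0],
    [-1, 0.01, -0.0025, 0, 0],
  ],
)

```text
time: 16.32
tool_pos: [0.52, -0.1977, 0.025]
orientation: [0.999, 0.041, -0.004, -0.001]
contact_force: [-13.5, -3.7, 1.4]
width: 0.0003
```

Request:
jog_arm(
  commands=[
    [-1, -0.03, 0, 0, 0],
    [-1, -0.06, 0.03, 0, 0],
    [-1, -0.065, 0.09, 0, 0],
    [-1, -0.065, 0.15, 0, 0],
    [-1, -0.065, 0.2, 0, 0],
    [-1, -0.065, 0.213, 0, 0],
    [-1, -0.055, 0.213, 0, 0],
    [-1, -0.055, 0.213, 0, 0],
  ],
)

```text
time: 17.32
tool_pos: [0.4692, 0.014, 0.0258]
orientation: [0.999, 0.04, 0.001, 0.0]
contact_force: [0.7, 0.0, -0.5]
width: 0.0002
```

Run:
```python
from h import *
im=read_camera("top");crop(im,215,110,375,220,5,"pics/t7z.png")
```

```text
(no output)
```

View pics/t7z.png

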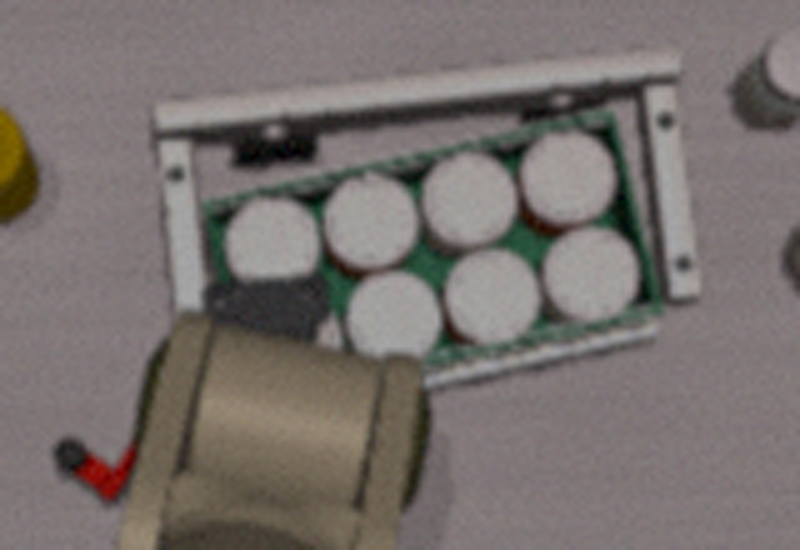

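Run:
```python
from h import *
fc((207,203),(612,112))
```

```text
far L/R dock mm [[22.8, 127.0], [50.4, -107.7]] rel yaw 6.72 len 0.23631592277785798
near_left [0.4909 0.0171]
near_right [ 0.5348 -0.1985]
```

Request:
jog_arm(
  commands=[
    [-1, 0.0025, 0, 0, 0],
    [-1, 0.005, 0, 0, 0],
    [-1, 0.0065, 0, 0, 0],
    [-1, 0.008, 0, 0, 0],
    [-1, 0.0095, 0, 0, 0],
    [-1, 0.011, 0.0003, 0, 0],
  ],
)

```text
time: 18.12
tool_pos: [0.477, 0.0158, 0.0254]
orientation: [0.999, 0.041, -0.002, -0.0]
contact_force: [-10.5, -4.0, 4.9]
width: 0.0003
```

Request:
jog_arm(
  commands=[
    [-1, 0.002, 0.0005, 0, 0],
    [-1, 0.004, 0.001, 0, 0],
    [-1, 0.006, 0.0015, 0, 0],
    [-1, 0.008, 0.002, 0, 0],
    [-1, 0.01, 0.0025, 0, 0],
  ],
)

```text
time: 18.75
tool_pos: [0.4842, 0.0193, 0.0247]
orientation: [0.999, 0.041, -0.006, -0.001]
contact_force: [-14.8, 1.8, 4.1]
width: 0.0004
```

Request:
jog_arm(
  commands=[
    [-1, 0.002, 0.0005, 0, 0],
    [-1, 0.004, 0.001, 0, 0],
    [-1, 0.006, 0.0015, 0, 0],
    [-1, 0.008, 0.002, 0, 0],
    [-1, 0.01, 0.0025, 0, 0],
    [-1, 0.012, 0.003, 0, 0],
  ],
)

```text
time: 19.5
tool_pos: [0.4958, 0.0227, 0.0244]
orientation: [0.999, 0.041, -0.006, -0.002]
contact_force: [-16.6, 3.1, 3.3]
width: 0.0005
```

Run:
```python
from h import *
im=read_camera("top");crop(im,215,110,375,220,5,"pics/t8z.png")
```

```text
(no output)
```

View pics/t8z.png

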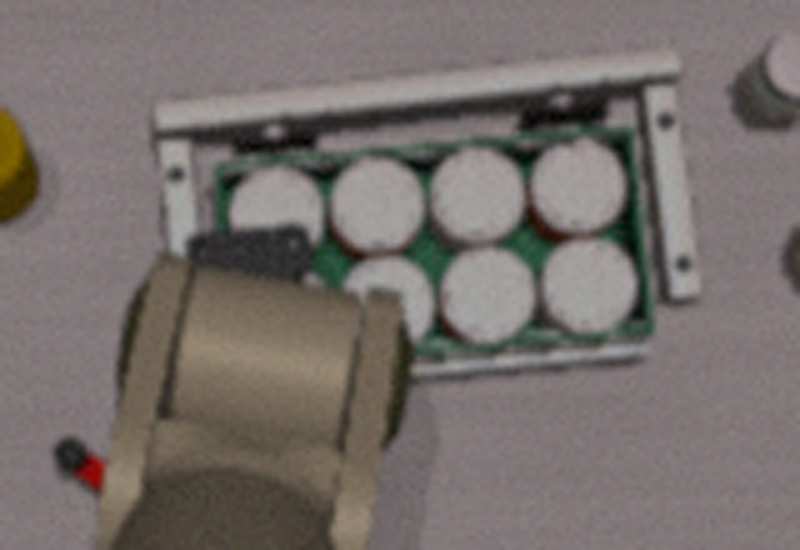

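Run:
```python
from h import *
fc((217,163),(636,128))
```

```text
far L/R dock mm [[45.1, 118.9], [39.8, -120.2]] rel yaw -1.27 len 0.23916243040429847
near_left [0.5104 0.0271]
near_right [ 0.524  -0.1925]
```

Request:
jog_arm(
  commands=[
    [-1, 0.002, 0.0004, 0, 0],
    [-1, 0.004, 0.0008, 0, 0],
    [-1, 0.006, 0.0012, 0, 0],
    [-1, 0.008, 0.0016, 0, 0],
  ],
)

```text
time: 20.05
tool_pos: [0.5035, 0.0244, 0.0244]
orientation: [0.999, 0.041, -0.007, -0.002]
contact_force: [-17.1, 5.1, 3.3]
width: 0.0004
```

Request:
jog_arm(
  commands=[
    [-1, -0.03, 0, 0, 0],
    [-1, -0.035, -0.05, 0, 0],
    [-1, -0.035, -0.11, 0, 0],
    [-1, -0.035, -0.17, 0, 0],
    [-1, -0.025, -0.212, 0, 0],
    [-1, -0.012, -0.212, 0, 0],
    [-1, -0.012, -0.212, 0, 0],
  ],
)

```text
time: 20.92
tool_pos: [0.4973, -0.1884, 0.0255]
orientation: [0.999, 0.041, 0.0, -0.0]
contact_force: [0.6, 0.4, 0.4]
width: 0.0003
```

Run:
```python
from h import *
im=read_camera("top");crop(im,215,110,375,220,5,"pics/t9z.png")
```

```text
(no output)
```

View pics/t9z.png

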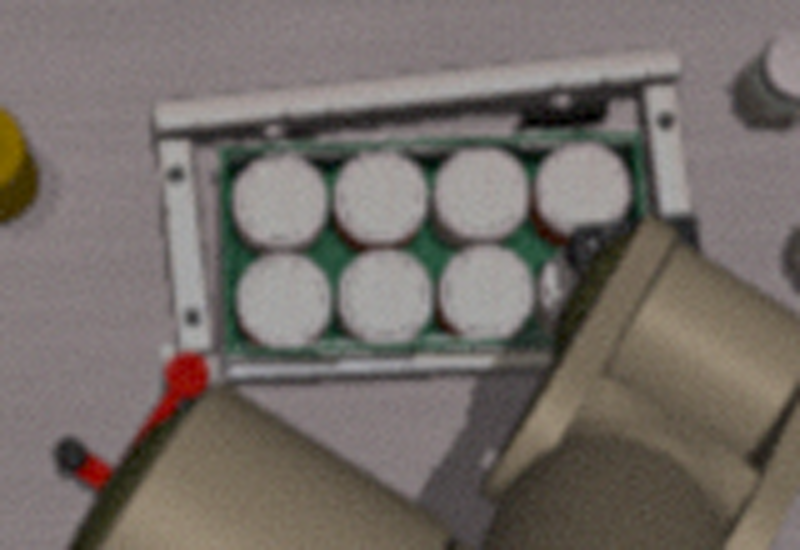

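Run:
```python
from h import *
fc((221,149),(641,134))
```

```text
far L/R dock mm [[52.9, 115.8], [36.0, -122.6]] rel yaw -4.04 len 0.23900059686641947
near_left [0.5178 0.0309]
near_right [ 0.5207 -0.1891]
```

Request:
jog_arm(
  commands=[
    [-1, 0.003, 0, 0, 0],
    [-1, 0.005, 0, 0, 0],
    [-1, 0.0065, 0, 0, 0],
    [-1, 0.008, 0, 0, 0],
    [-1, 0.0095, 0, 0, 0],
    [-1, 0.011, 0, 0, 0],
  ],
)

```text
time: 21.72
tool_pos: [0.5073, -0.1891, 0.0256]
orientation: [0.999, 0.041, -0.001, -0.0]
contact_force: [-6.3, -1.2, 3.4]
width: 0.0004
```

Request:
jog_arm(
  commands=[
    [-1, 0.0015, -0.0004, 0, 0],
    [-1, 0.003, -0.0008, 0, 0],
    [-1, 0.0045, -0.0012, 0, 0],
    [-1, 0.006, -0.0016, 0, 0],
  ],
)

```text
time: 22.22
tool_pos: [0.511, -0.1905, 0.0253]
orientation: [0.999, 0.041, -0.003, -0.001]
contact_force: [-14.8, -2.7, 5.4]
width: 0.0006
```

Request:
jog_arm(
  commands=[
    [-1, 0.0015, -0.0004, 0, 0],
    [-1, 0.003, -0.0008, 0, 0],
    [-1, 0.0045, -0.0012, 0, 0],
    [-1, 0.006, -0.0016, 0, 0],
  ],
)

```text
time: 22.72
tool_pos: [0.5169, -0.1925, 0.0253]
orientation: [0.999, 0.041, -0.004, -0.001]
contact_force: [-15.0, -4.6, 4.8]
width: 0.0007
```

Request:
jog_arm(
  commands=[
    [-1, 0.0015, -0.0004, 0, 0],
    [-1, 0.003, -0.0008, 0, 0],
    [-1, 0.0045, -0.0012, 0, 0],
  ],
)

```text
time: 23.1
tool_pos: [0.5214, -0.1937, 0.0253]
orientation: [0.999, 0.041, -0.004, -0.001]
contact_force: [-15.4, -6.0, 4.9]
width: 0.0005
```

Run:
```python
from h import *
im=read_camera("top");crop(im,215,110,375,220,5,"pics/t10z.png")
```

```text
(no output)
```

View pics/t10z.png

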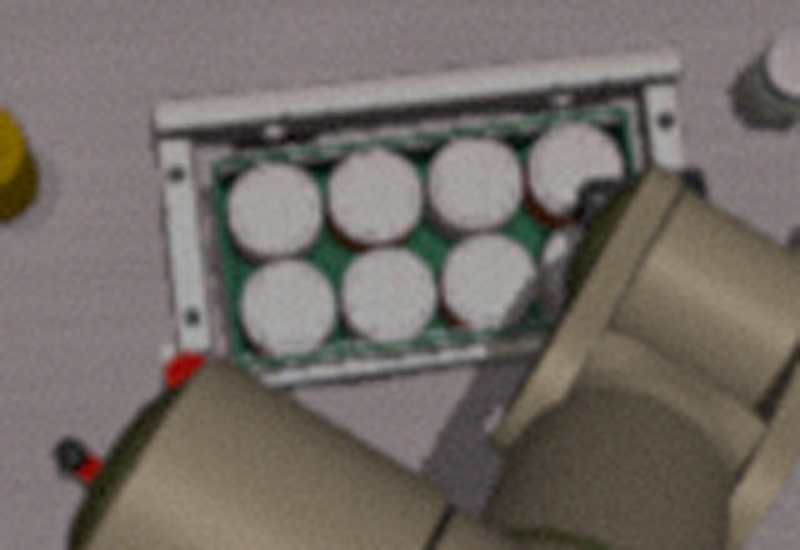

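Run:
```python
from h import *
fc((215,161),(631,109))
```

```text
far L/R dock mm [[46.3, 119.9], [51.0, -118.7]] rel yaw 1.12 len 0.23865296410911446
near_left [0.5124 0.0232]
near_right [ 0.5351 -0.1957]
```

Request:
jog_arm(
  commands=[
    [-1, 0.0015, -0.0003, 0, 0],
    [-1, 0.003, -0.0006, 0, 0],
  ],
)

```text
time: 23.4
tool_pos: [0.5242, -0.1944, 0.0252]
orientation: [0.999, 0.041, -0.004, -0.001]
contact_force: [-17.0, -5.0, 5.3]
width: 0.0003
```

Request:
jog_arm(
  commands=[
    [-1, 0.001, -0.0003, 0, 0],
    [-1, 0.002, -0.0006, 0, 0],
  ],
)

```text
time: 23.65
tool_pos: [0.5258, -0.1949, 0.0252]
orientation: [0.999, 0.041, -0.004, -0.001]
contact_force: [-18.6, -4.1, 6.6]
width: 0.0004
```

Request:
jog_arm(
  commands=[
    [-1, 0.001, -0.0003, 0, 0],
    [-1, 0.002, -0.0006, 0, 0],
  ],
)

```text
time: 23.9
tool_pos: [0.5274, -0.1954, 0.0252]
orientation: [0.999, 0.041, -0.005, -0.001]
contact_force: [-20.9, -4.4, 7.5]
width: 0.0006
```

Request:
jog_arm(
  commands=[
    [-1, -0.02, 0, 0, 0],
    [-1, -0.045, 0.03, 0, 0],
    [-1, -0.05, 0.09, 0, 0],
    [-1, -0.05, 0.15, 0, 0],
    [-1, -0.05, 0.2, 0, 0],
    [-1, -0.045, 0.215, 0, 0],
    [-1, -0.04, 0.218, 0, 0],
    [-1, -0.04, 0.218, 0, 0],
  ],
)

```text
time: 24.9
tool_pos: [0.4921, 0.0215, 0.0257]
orientation: [0.999, 0.04, 0.0, 0.0]
contact_force: [-0.2, -0.3, 0.5]
width: 0.0005
```

Run:
```python
from h import *
im=read_camera("top");crop(im,215,110,375,220,5,"pics/t11z.png")
```

```text
(no output)
```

View pics/t11z.png

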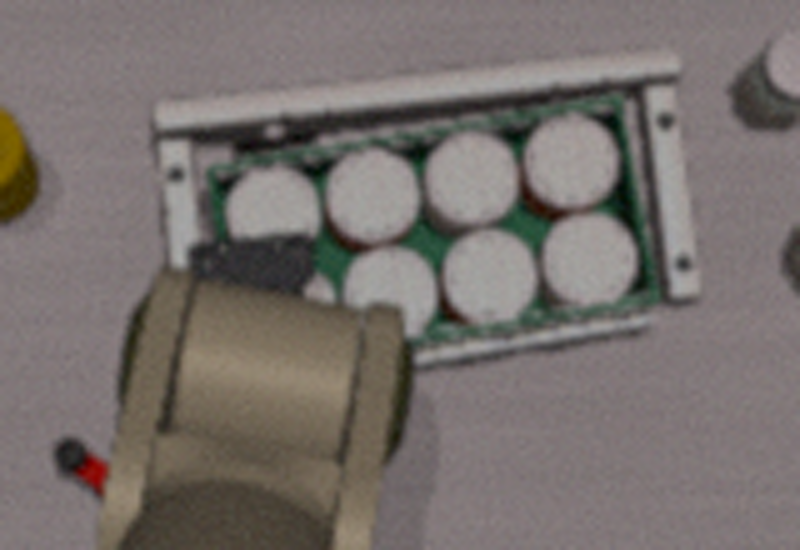

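Run:
```python
from h import *
fc((210,169),(621,97))
```

```text
far L/R dock mm [[42.1, 123.2], [58.5, -113.9]] rel yaw 3.97 len 0.2376609289702728
near_left [0.5091 0.0203]
near_right [ 0.5426 -0.1971]
```

Request:
jog_arm(
  commands=[
    [-1, 0.0015, 0, 0, 0],
    [-1, 0.003, 0, 0, 0],
    [-1, 0.0045, 0, 0, 0],
    [-1, 0.006, 0, 0, 0],
    [-1, 0.0075, 0.0004, 0, 0],
  ],
)

```text
time: 25.58
tool_pos: [0.496, 0.0232, 0.0252]
orientation: [0.999, 0.041, -0.004, -0.0]
contact_force: [-11.4, -1.2, 5.0]
width: 0.0004
```

Request:
jog_arm(
  commands=[
    [-1, 0.0015, 0.0004, 0, 0],
    [-1, 0.003, 0.0008, 0, 0],
    [-1, 0.0045, 0.0012, 0, 0],
    [-1, 0.006, 0.0016, 0, 0],
  ],
)

```text
time: 26.08
tool_pos: [0.5006, 0.0255, 0.0249]
orientation: [0.999, 0.041, -0.005, -0.001]
contact_force: [-15.5, 1.6, 5.3]
width: 0.0002
```

Request:
jog_arm(
  commands=[
    [-1, 0.0015, 0.0004, 0, 0],
    [-1, 0.003, 0.0008, 0, 0],
    [-1, 0.0045, 0.0012, 0, 0],
    [-1, 0.006, 0.0016, 0, 0],
  ],
)

```text
time: 26.58
tool_pos: [0.5057, 0.0275, 0.0246]
orientation: [0.999, 0.041, -0.006, -0.001]
contact_force: [-19.2, 1.9, 6.0]
width: 0.0004
```

Run:
```python
from h import *
im=read_camera("top");crop(im,215,110,375,220,5,"pics/t12z.png")
```

```text
(no output)
```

View pics/t12z.png

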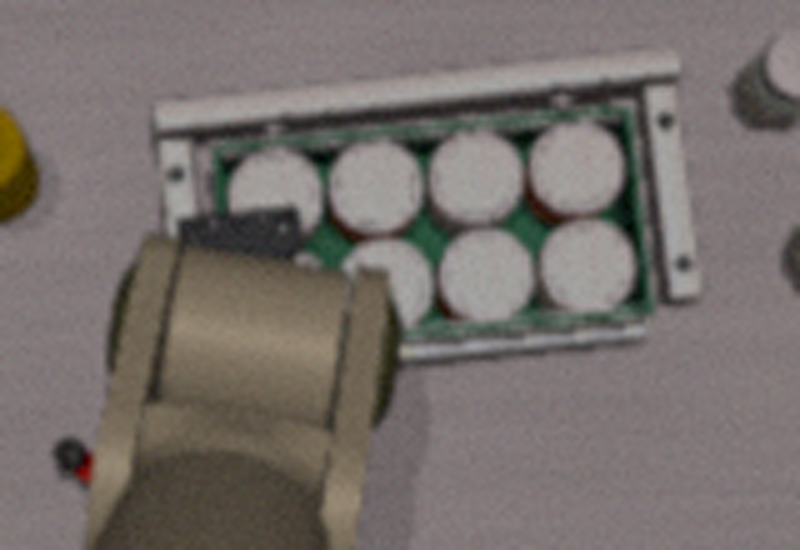

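Run:
```python
from h import *
fc((216,146),(633,108))
```

```text
far L/R dock mm [[54.9, 118.5], [51.4, -119.9]] rel yaw -0.83 len 0.23836679882375497
near_left [0.5204 0.0269]
near_right [ 0.5356 -0.1926]
```

Request:
jog_arm(
  commands=[
    [-1, 0.001, 0.0003, 0, 0],
    [-1, 0.002, 0.0006, 0, 0],
  ],
)

```text
time: 26.88
tool_pos: [0.5072, 0.0281, 0.0246]
orientation: [0.999, 0.041, -0.007, -0.001]
contact_force: [-20.3, 3.0, 7.9]
width: 0.0001
```

Request:
jog_arm(
  commands=[
    [-1, 0.001, 0.0003, 0, 0],
  ],
)

```text
time: 27.0
tool_pos: [0.508, 0.0284, 0.0246]
orientation: [0.999, 0.041, -0.007, -0.001]
contact_force: [-22.4, 2.8, 7.6]
width: 0.0005
```

Request:
jog_arm(
  commands=[
    [-1, -0.02, 0, 0, 0],
    [-1, -0.035, -0.05, 0, 0],
    [-1, -0.035, -0.11, 0, 0],
    [-1, -0.03, -0.17, 0, 0],
    [-1, -0.015, -0.22, 0, 0],
    [-1, 0.002, -0.22, 0, 0],
    [-1, 0.002, -0.22, 0, 0],
  ],
)

```text
time: 27.88
tool_pos: [0.5163, -0.1934, 0.0256]
orientation: [0.999, 0.041, 0.0, 0.0]
contact_force: [-0.5, 0.0, -0.5]
width: 0.0005
```

Run:
```python
from h import *
im=read_camera("top");crop(im,215,110,375,220,5,"pics/t13z.png")
```

```text
(no output)
```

View pics/t13z.png

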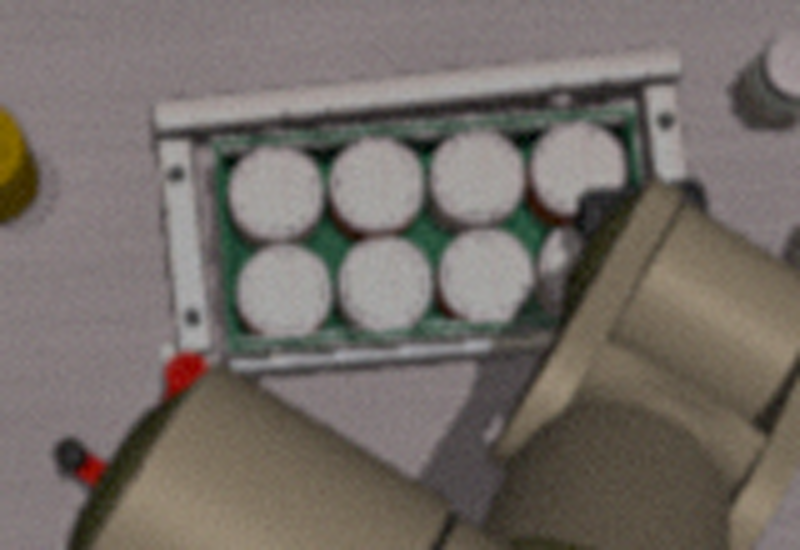

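Run:
```python
from h import *
fc((216,142),(634,106)); fc((216,139),(634,106))
```

```text
far L/R dock mm [[57.2, 118.2], [52.5, -120.6]] rel yaw -1.12 len 0.23885124349441272
near_left [0.5226 0.0272]
near_right [ 0.5367 -0.1923]
far L/R dock mm [[58.9, 118.0], [52.5, -120.6]] rel yaw -1.53 len 0.238710967126195
near_left [0.5242 0.0282]
near_right [ 0.5367 -0.1915]
```

Request:
jog_arm(
  commands=[
    [-1, 0.002, -0.003, 0, 0],
    [-1, 0.0035, -0.003, 0, 0],
    [-1, 0.005, -0.003, 0, 0],
    [-1, 0.0065, -0.003, 0.0003, 0],
    [-1, 0.008, -0.003, 0.0006, 0],
  ],
)

```text
time: 28.55
tool_pos: [0.5213, -0.1957, 0.0259]
orientation: [0.999, 0.041, -0.003, -0.001]
contact_force: [-13.0, -4.9, 1.7]
width: 0.0001
```

Request:
jog_arm(
  commands=[
    [-1, 0.001, -0.0003, 0.0003, 0],
    [-1, 0.002, -0.0006, 0.0006, 0],
  ],
)

```text
time: 28.8
tool_pos: [0.5232, -0.1962, 0.026]
orientation: [0.999, 0.041, -0.003, -0.001]
contact_force: [-10.4, -4.2, -2.1]
width: 0.0003
```

Request:
jog_arm(
  commands=[
    [-1, 0.001, -0.0003, 0.0001, 0],
    [-1, 0.002, -0.0006, 0.0001, 0],
  ],
)

```text
time: 29.05
tool_pos: [0.5249, -0.1969, 0.026]
orientation: [0.999, 0.041, -0.004, -0.001]
contact_force: [-12.4, -4.3, -0.3]
width: 0.0003
```

Request:
jog_arm(
  commands=[
    [-1, 0.001, -0.0003, 0.0001, 0],
    [-1, 0.002, -0.0006, 0.0002, 0],
  ],
)

```text
time: 29.3
tool_pos: [0.5265, -0.1973, 0.0261]
orientation: [0.999, 0.041, -0.004, -0.001]
contact_force: [-14.2, -4.4, -1.6]
width: 0.0003
```

Run:
```python
from h import *
im=read_camera("top");crop(im,215,110,375,220,5,"pics/t14z.png")
im=read_camera("side");crop(im,210,150,370,250,5,"pics/s14z.png")
print(get_obs()["contact_force"])
```

```text
[-13.12917723  -4.31330231  -1.73089086]
```

View pics/t14z.png

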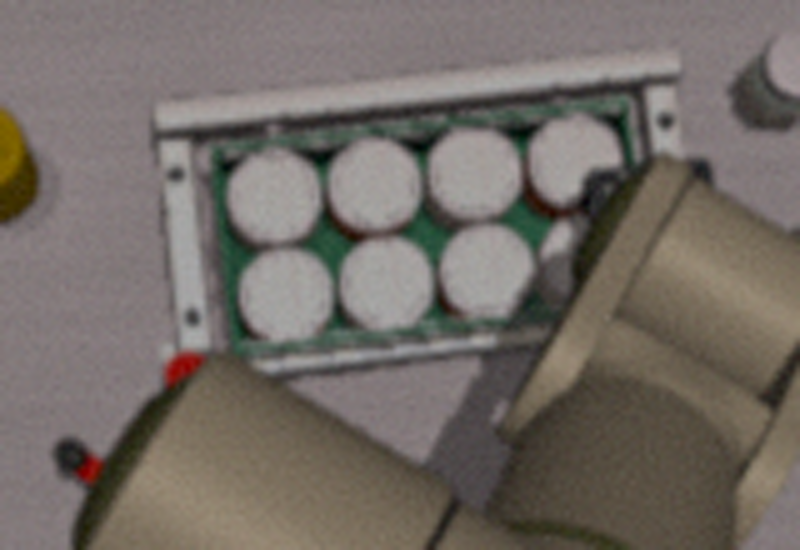

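View pics/s14z.png

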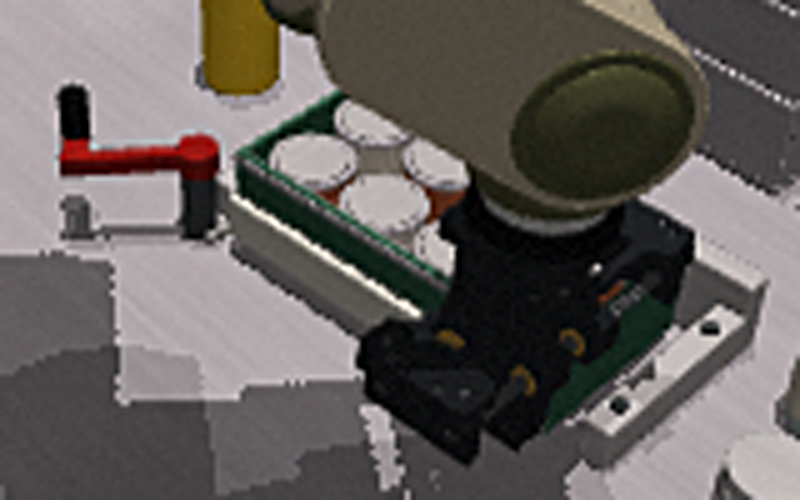

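Run:
```python
from h import *
fc((214,146),(632,100))
```

```text
far L/R dock mm [[55.0, 119.6], [56.1, -119.9]] rel yaw 0.26 len 0.23946624632625108
near_left [0.5208 0.025 ]
near_right [ 0.5402 -0.1941]
```

Request:
jog_arm(
  commands=[
    [-1, 0.001, -0.0003, 0.0001, 0],
    [-1, 0.002, -0.0006, 0.0002, 0],
  ],
)

```text
time: 29.65
tool_pos: [0.5282, -0.1979, 0.0261]
orientation: [0.999, 0.041, -0.005, -0.001]
contact_force: [-15.0, -3.7, -1.1]
width: 0.0004
```

Request:
jog_arm(
  commands=[
    [-1, 0.001, -0.0003, 0.0001, 0],
    [-1, 0.002, -0.0006, 0.0002, 0],
  ],
)

```text
time: 29.9
tool_pos: [0.5299, -0.1984, 0.0261]
orientation: [0.999, 0.041, -0.005, -0.002]
contact_force: [-15.5, -5.7, -2.9]
width: 0.0006
```

Now the left end, using the same slight upward drift.

Request:
jog_arm(
  commands=[
    [-1, -0.02, 0, -0.001, 0],
    [-1, -0.045, 0.03, -0.003, 0],
    [-1, -0.045, 0.09, -0.003, 0],
    [-1, -0.045, 0.15, -0.003, 0],
    [-1, -0.045, 0.2, -0.003, 0],
    [-1, -0.035, 0.226, -0.003, 0],
    [-1, -0.03, 0.226, -0.003, 0],
    [-1, -0.03, 0.226, -0.003, 0],
  ],
)

```text
time: 30.9
tool_pos: [0.5035, 0.0266, 0.0244]
orientation: [0.999, 0.041, -0.001, -0.0]
contact_force: [-1.7, 0.7, -0.5]
width: 0.0003
```

Run:
```python
from h import *
im=read_camera("top");crop(im,215,110,375,220,5,"pics/t15z.png")
```

```text
(no output)
```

View pics/t15z.png

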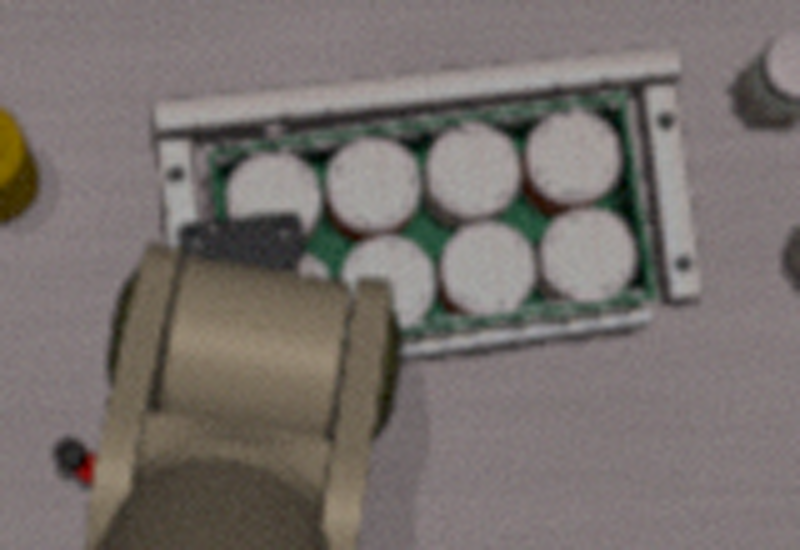

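Run:
```python
from h import *
fc((211,151),(628,94))
```

```text
far L/R dock mm [[52.3, 121.6], [59.8, -118.0]] rel yaw 1.79 len 0.23973203797358053
near_left [0.5186 0.0233]
near_right [ 0.5438 -0.1952]
```

Request:
jog_arm(
  commands=[
    [-1, 0.0015, 0.0003, 0.0004, 0],
    [-1, 0.003, 0.0006, 0.0008, 0],
    [-1, 0.0045, 0.0009, 0.0012, 0],
  ],
)

```text
time: 31.32
tool_pos: [0.5053, 0.0275, 0.0248]
orientation: [0.999, 0.04, -0.004, -0.001]
contact_force: [-11.7, -0.7, -2.1]
width: 0.0005
```

Request:
jog_arm(
  commands=[
    [-1, 0.0015, 0.0003, 0.0004, 0],
    [-1, 0.003, 0.0006, 0.0008, 0],
  ],
)

```text
time: 31.58
tool_pos: [0.5075, 0.0284, 0.0253]
orientation: [0.999, 0.04, -0.005, -0.001]
contact_force: [-13.2, 1.2, -2.6]
width: 0.0006
```

Request:
jog_arm(
  commands=[
    [-1, 0.001, 0.0002, 0.0002, 0],
    [-1, 0.002, 0.0004, 0.0004, 0],
  ],
)

```text
time: 31.82
tool_pos: [0.5086, 0.029, 0.0254]
orientation: [0.999, 0.04, -0.006, -0.001]
contact_force: [-15.0, 1.8, -2.2]
width: 0.0003
```

Request:
jog_arm(
  commands=[
    [-1, 0.001, 0.0002, 0.0002, 0],
    [-1, 0.002, 0.0004, 0.0003, 0],
  ],
)

```text
time: 32.08
tool_pos: [0.51, 0.0296, 0.0255]
orientation: [0.999, 0.04, -0.007, -0.001]
contact_force: [-17.1, 2.7, -1.8]
width: 0.0002
```

Run:
```python
from h import *
im=read_camera("top");crop(im,215,110,375,220,5,"pics/t16z.png")
```

```text
(no output)
```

View pics/t16z.png

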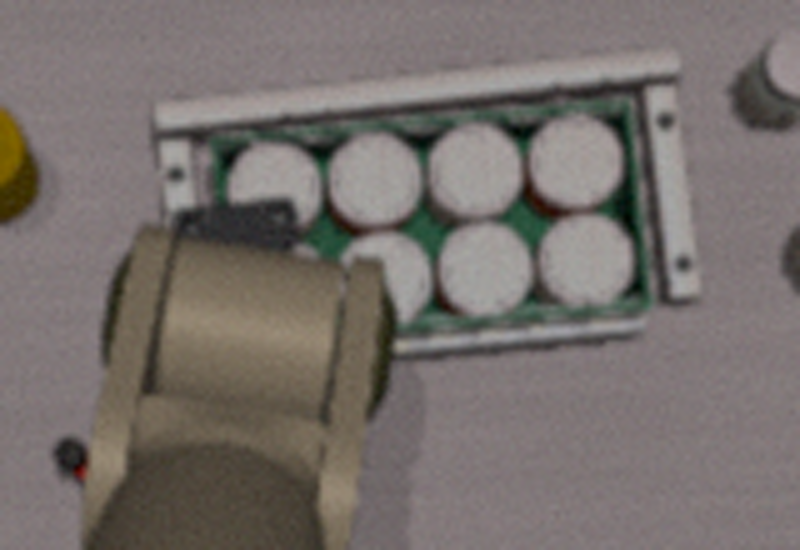

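Run:
```python
from h import *
fc((214,138),(631,99))
```

```text
far L/R dock mm [[59.6, 119.1], [56.7, -119.4]] rel yaw -0.69 len 0.23850489510357759
near_left [0.5251 0.0275]
near_right [ 0.5408 -0.1919]
```

Request:
jog_arm(
  commands=[
    [-1, 0.001, 0.0002, 0.0002, 0],
    [-1, 0.002, 0.0004, 0.0003, 0],
  ],
)

```text
time: 32.38
tool_pos: [0.5115, 0.0302, 0.0257]
orientation: [0.999, 0.04, -0.007, -0.002]
contact_force: [-18.6, 3.4, -1.5]
width: 0.0006
```

Request:
jog_arm(
  commands=[
    [-1, -0.02, 0, -0.001, 0],
    [-1, -0.035, -0.05, -0.002, 0],
    [-1, -0.035, -0.11, -0.002, 0],
    [-1, -0.03, -0.17, -0.002, 0],
    [-1, -0.015, -0.224, -0.002, 0],
    [-1, 0.004, -0.226, -0.002, 0],
    [-1, 0.004, -0.226, -0.002, 0],
  ],
)

```text
time: 33.25
tool_pos: [0.5218, -0.1976, 0.0255]
orientation: [0.999, 0.04, 0.001, 0.0]
contact_force: [-0.5, 0.4, -0.1]
width: 0.0003
```

Request:
jog_arm(
  commands=[
    [-1, 0.002, 0, 0, 0],
    [-1, 0.0035, 0, 0.0004, 0],
    [-1, 0.005, 0, 0.0008, 0],
    [-1, 0.0065, 0, 0.0012, 0],
  ],
)

```text
time: 33.75
tool_pos: [0.5252, -0.1957, 0.0263]
orientation: [0.999, 0.041, -0.003, -0.001]
contact_force: [-13.0, -5.4, -0.2]
width: 0.0004
```

Request:
jog_arm(
  commands=[
    [-1, 0.0015, -0.0004, 0.0003, 0],
    [-1, 0.003, -0.0008, 0.0006, 0],
  ],
)

```text
time: 34.0
tool_pos: [0.5277, -0.1965, 0.0265]
orientation: [0.999, 0.041, -0.004, -0.001]
contact_force: [-13.3, -3.9, -1.5]
width: 0.0005
```

Request:
jog_arm(
  commands=[
    [-1, 0.001, -0.0003, 0.0002, 0],
    [-1, 0.002, -0.0006, 0.0003, 0],
  ],
)

```text
time: 34.25
tool_pos: [0.5291, -0.197, 0.0265]
orientation: [0.999, 0.041, -0.005, -0.001]
contact_force: [-15.4, -4.5, -1.1]
width: 0.0005
```

Run:
```python
from h import *
im=read_camera("top");crop(im,215,110,375,220,5,"pics/t17z.png")
```

```text
(no output)
```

View pics/t17z.png

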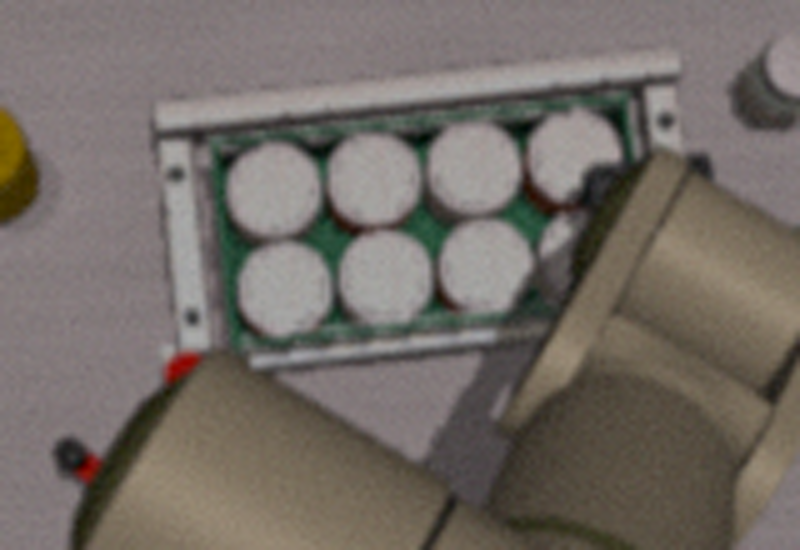

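Request:
jog_arm(
  commands=[
    [-1, -0.02, 0, -0.001, 0],
    [-1, -0.06, 0, 0.03, 0],
    [-1, -0.1, 0.04, 0.07, 0],
    [-1, -0.15, 0.06, 0.11, 0],
    [-1, -0.19, 0.08, 0.13, 0],
    [-1, -0.19, 0.08, 0.13, 0],
  ],
)

```text
time: 35.05
tool_pos: [0.3411, -0.1162, 0.1594]
orientation: [0.999, 0.041, 0.001, 0.001]
contact_force: [-0.1, 0.0, -0.5]
width: 0.0004
```

Run:
```python
from h import *
im=np.mean([read_camera("top").astype(float) for _ in range(4)],0).astype(np.uint8);cv2.imwrite("pics/t18.png",im);crop(im,215,110,375,220,5,"pics/t18z.png")
im=read_camera("side");crop(im,210,150,370,250,5,"pics/s18z.png")
print(onplane("top",[(208,134)],.17))
```

```text
[[0.64404997 0.17560343 0.17      ]]
```

View pics/t18z.png

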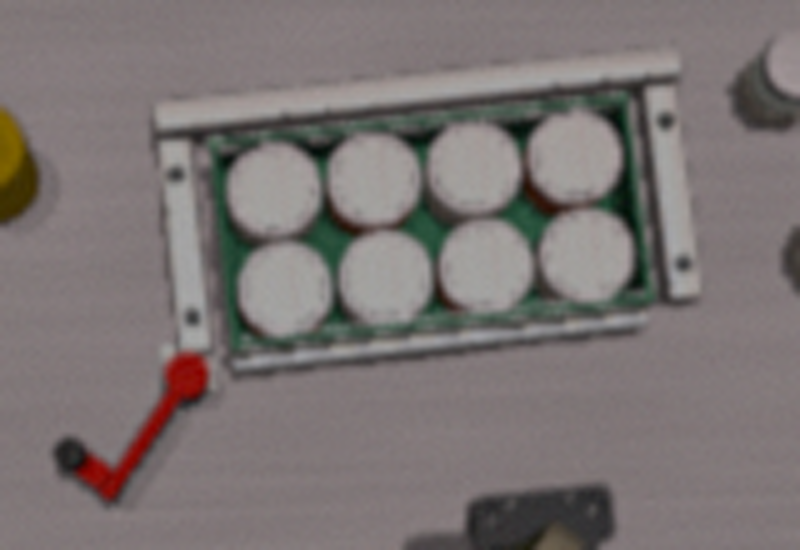

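View pics/s18z.png

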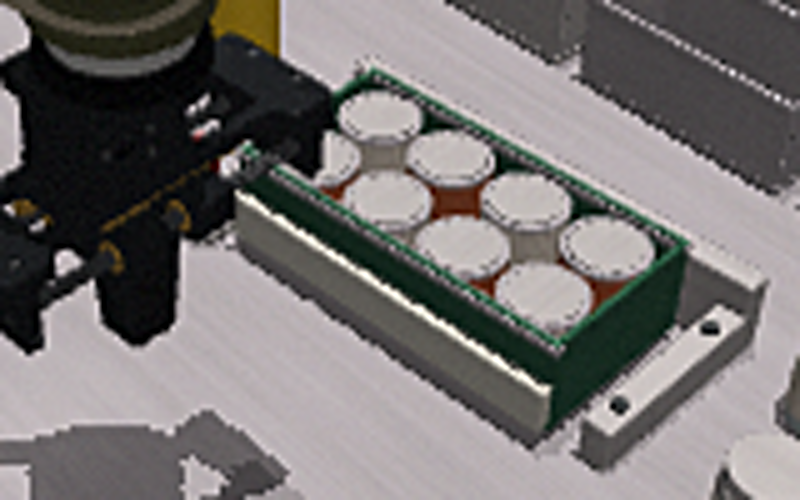

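Run:
```python
from h import *
fc((211,138),(630,94))
for z,pp in ((.015,[(236,376),(648,329)]),):
    p=onplane("top",Z(pp),z)[:,:2]; print("strip bottom dock x",(p@ex-OX)*1000,"-> far",(p@ex-OX)*1000+128)
# vertical profiles
im=cv2.imread("pics/t18.png").astype(int)
for u in (266,280,300,320,335): print(u,[tuple(im[v,u]) [0:3] for v in range(176,188)] if u==300 else im[174:188,u].sum(1).tolist())
m=(im[:,:,2]>90)&(im[:,:,1]<45); v,u=np.nonzero(m); print(len(v))
for u in (262,280,300,320,336): print("far",u,[tuple(x) for x in im[128:142,u].tolist()])
```

```text
far L/R dock mm [[59.8, 120.8], [59.7, -119.2]] rel yaw -0.03 len 0.23996770762023475
near_left [0.5254 0.027 ]
near_right [ 0.5437 -0.1922]
strip bottom dock x [-70.71381957 -68.6877944 ] -> far [57.28618043 59.3122056 ]
266 [392, 260, 159, 161, 213, 301, 304, 422, 469, 335, 203, 285, 356, 381]
280 [192, 298, 270, 201, 192, 286, 422, 379, 257, 280, 352, 372, 365, 371]
300 [(np.int64(92), np.int64(98), np.int64(99)), (np.int64(132), np.int64(138), np.int64(142)), (np.int64(155), np.int64(154), np.int64(156)), (np.int64(121), np.int64(121), np.int64(121)), (np.int64(72), np.int64(72), np.int64(74)), (np.int64(84), np.int64(82), np.int64(90)), (np.int64(111), np.int64(111), np.int64(119)), (np.int64(122), np.int64(119), np.int64(130)), (np.int64(121), np.int64(119), np.int64(129)), (np.int64(122), np.int64(121), np.int64(129)), (np.int64(120), np.int64(117), np.int64(128)), (np.int64(123), np.int64(121), np.int64(130))]
320 [279, 385, 440, 330, 228, 312, 364, 371, 365, 369, 364, 365, 370, 378]
335 [412, 357, 239, 274, 356, 372, 370, 370, 364, 365, 362, 375, 370, 368]
264
far 262 [(119,
[... 372 characters left out ...]
 (54, 58, 60), (19, 23, 15), (22, 30, 18), (48, 53, 44)]
far 300 [(159, 160, 164), (143, 146, 150), (92, 94, 98), (58, 60, 65), (82, 83, 87), (78, 88, 77), (74, 85, 68), (68, 72, 63), (34, 39, 31), (14, 24, 14), (27, 34, 20), (61, 73, 56), (85, 95, 81), (86, 96, 85)]
far 320 [(85, 88, 94), (50, 51, 56), (81, 84, 82), (85, 97, 83), (98, 104, 97), (75, 79, 77), (31, 35, 31), (16, 23, 10), (26, 32, 20), (53, 57, 51), (72, 77, 71), (82, 87, 89), (83, 86, 98), (87, 89, 103)]
far 336 [(73, 75, 77), (73, 83, 68), (59, 74, 53), (51, 58, 51), (36, 37, 33), (40, 42, 39), (87, 87, 91), (129, 128, 137), (147, 146, 157), (155, 153, 166), (151, 154, 162), (152, 154, 163), (152, 156, 162), (153, 158, 164)]
```

Request:
jog_arm(
  commands=[
    [-1, 0.02, 0.055, 0, 0],
    [-1, 0.04, 0.11, 0, 0],
    [-1, 0.06, 0.165, 0, 0],
    [-1, 0.09, 0.22, 0, 0],
    [-1, 0.135, 0.26, 0, 0],
    [-1, 0.166, 0.262, 0, 0],
    [-1, 0.166, 0.262, -0.04, 0],
    [-1, 0.166, 0.262, -0.08, 0],
    [-1, 0.166, 0.262, -0.08, 0],
  ],
)

```text
time: 36.42
tool_pos: [0.5078, 0.1444, 0.0747]
orientation: [0.999, 0.041, -0.004, 0.0]
contact_force: [0.5, 0.1, 0.3]
width: 0.0005
```

Run:
```python
from h import *
cv2.imwrite("pics/w19.png",read_camera("wrist"))
im=read_camera("side");crop(im,190,110,350,230,5,"pics/s19z.png")
o=get_obs();print(o["tool_pos"],o["contact_force"])
t=o["tool_pos"]; H=np.array([.5164,.0642])
for a in range(98,246,8):
    p=H+.08*np.array([np.cos(np.radians(a)),np.sin(np.radians(a))]); print(a,(p-t[:2]).round(3))
```

```text
[0.50956776 0.14446881 0.07805271] [ 0.40617952 -0.44924591  0.91448028]
98 [-0.004 -0.001]
106 [-0.015 -0.003]
114 [-0.026 -0.007]
122 [-0.036 -0.012]
130 [-0.045 -0.019]
138 [-0.053 -0.027]
146 [-0.059 -0.036]
154 [-0.065 -0.045]
162 [-0.069 -0.056]
170 [-0.072 -0.066]
178 [-0.073 -0.077]
186 [-0.073 -0.089]
194 [-0.071 -0.1  ]
202 [-0.067 -0.11 ]
210 [-0.062 -0.12 ]
218 [-0.056 -0.13 ]
226 [-0.049 -0.138]
234 [-0.04  -0.145]
242 [-0.031 -0.151]
```

View pics/s19z.png

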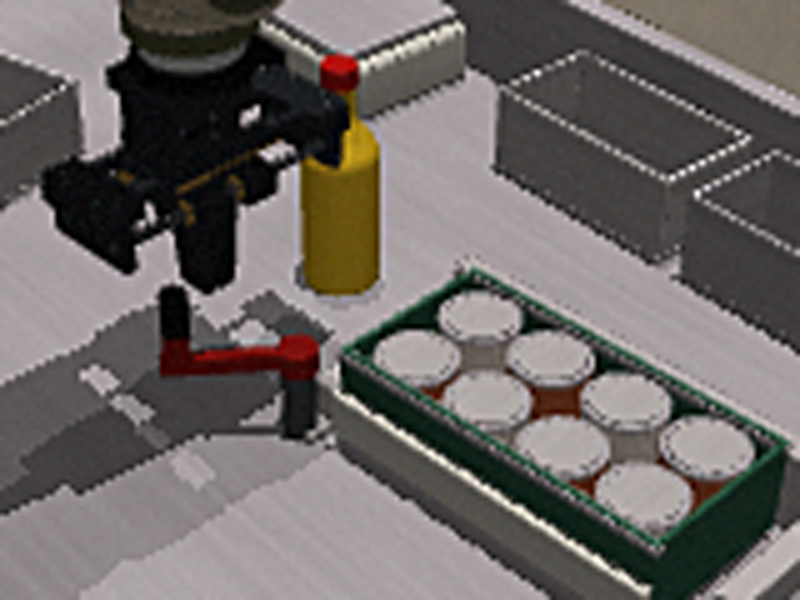

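View pics/w19.png

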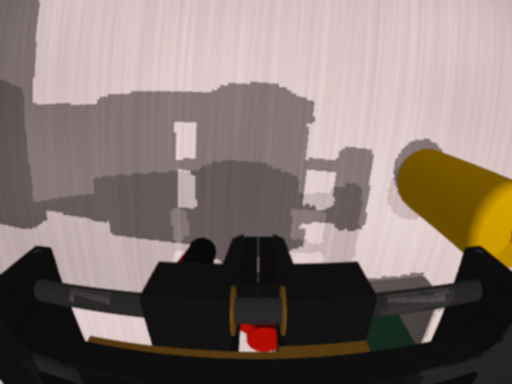

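Request:
jog_arm(
  commands=[
    [-1, -0.008, -0.002, -0.003, 0],
    [-1, -0.015, -0.003, -0.003, 0],
    [-1, -0.026, -0.007, -0.003, 0],
    [-1, -0.036, -0.012, -0.003, 0],
    [-1, -0.045, -0.019, -0.003, 0],
    [-1, -0.053, -0.027, -0.003, 0],
    [-1, -0.059, -0.036, -0.003, 0],
    [-1, -0.065, -0.045, -0.003, 0],
  ],
)

```text
time: 37.52
tool_pos: [0.4435, 0.0987, 0.0747]
orientation: [0.999, 0.041, -0.0, -0.0]
contact_force: [-0.7, 0.7, 0.3]
width: 0.0003
```

Run:
```python
from h import *
im=read_camera("side");crop(im,190,110,350,230,5,"pics/s20z.png")
o=get_obs();print(o["tool_pos"],o["contact_force"])
```

```text
[0.4427799  0.09805431 0.07464173] [-0.31107044 -0.31129972 -0.86625009]
```

View pics/s20z.png

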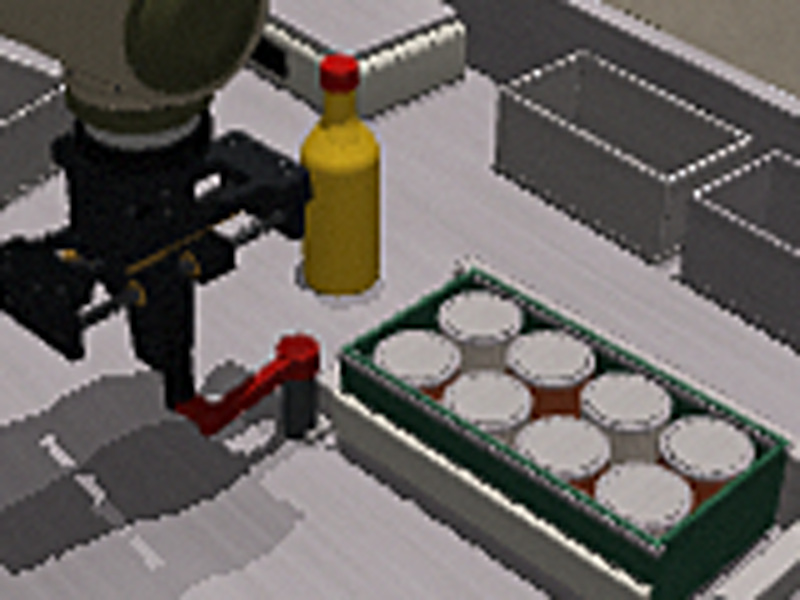

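Request:
jog_arm(
  commands=[
    [-1, -0.004, -0.011, 0, 0],
    [-1, -0.007, -0.021, 0, 0],
    [-1, -0.008, -0.032, 0, 0],
    [-1, -0.008, -0.044, 0, 0],
    [-1, -0.006, -0.055, 0, 0],
    [-1, -0.002, -0.065, 0, 0],
    [-1, 0.003, -0.075, 0, 0],
    [-1, 0.003, -0.075, 0, 0],
  ],
)

```text
time: 38.58
tool_pos: [0.4471, 0.0236, 0.0746]
orientation: [0.999, 0.04, -0.0, 0.0]
contact_force: [0.2, -0.1, -0.6]
width: 0.0005
```

Run:
```python
from h import *
im=read_camera("side");crop(im,190,110,350,230,5,"pics/s21z.png")
im=read_camera("top");crop(im,215,110,375,220,5,"pics/t21z.png")
cv2.imwrite("pics/w21.png",read_camera("wrist"))
o=get_obs();print(o["tool_pos"],o["contact_force"])
```

```text
[0.44653438 0.02447346 0.07466062] [-0.05628698 -0.30580828  0.12051849]
```

View pics/s21z.png

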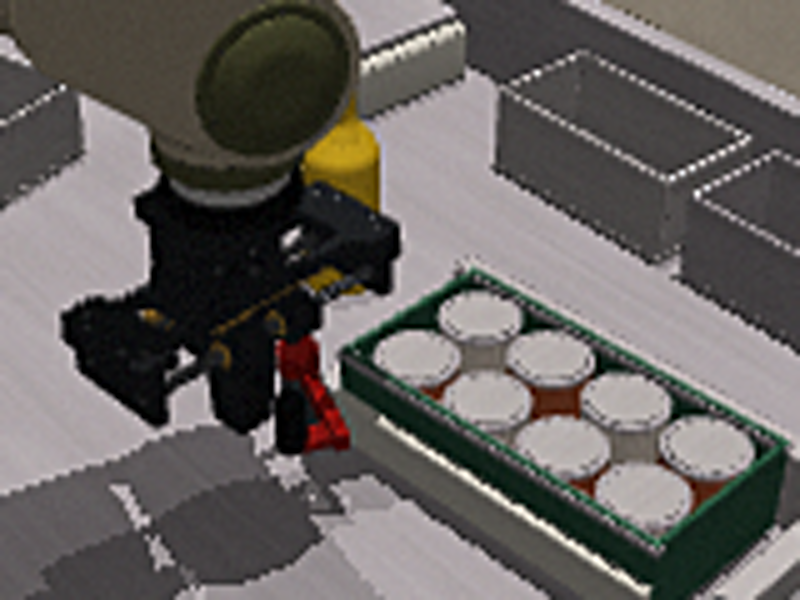

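View pics/w21.png

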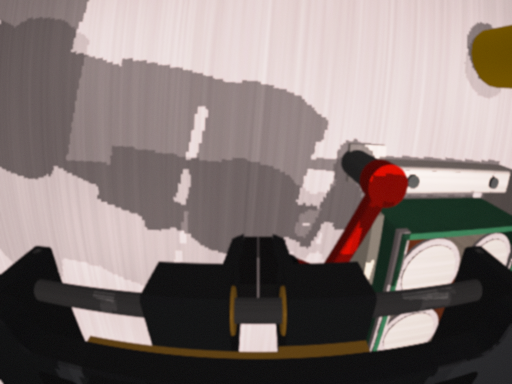

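Request:
jog_arm(
  commands=[
    [-1, 0.004, -0.012, 0, 0],
    [-1, 0.009, -0.022, 0, 0],
    [-1, 0.014, -0.03, 0, 0],
    [-1, 0.018, -0.034, 0, 0],
    [-1, 0.018, -0.034, 0, 0],
  ],
)

```text
time: 39.35
tool_pos: [0.4652, -0.01, 0.0747]
orientation: [0.999, 0.04, 0.0, 0.0]
contact_force: [0.9, 0.5, 0.0]
width: 0.0005
```

Request:
jog_arm(
  commands=[
    [-1, 0.003, -0.001, 0, 0],
    [-1, 0.005, -0.001, 0, 0],
    [-1, 0.007, -0.001, 0, 0],
  ],
)

```text
time: 39.72
tool_pos: [0.4719, -0.0105, 0.0747]
orientation: [0.999, 0.041, -0.0, 0.0]
contact_force: [-1.2, -0.8, -0.3]
width: 0.0002
```

Run:
```python
from h import *
im=read_camera("side");crop(im,190,110,350,230,5,"pics/s22z.png")
cv2.imwrite("pics/w22.png",read_camera("wrist"))
o=get_obs();print(o["tool_pos"],o["contact_force"])
```

```text
[ 0.47206489 -0.01054844  0.07476037] [ 0.07274234 -0.10175888 -0.18694657]
```

View pics/s22z.png

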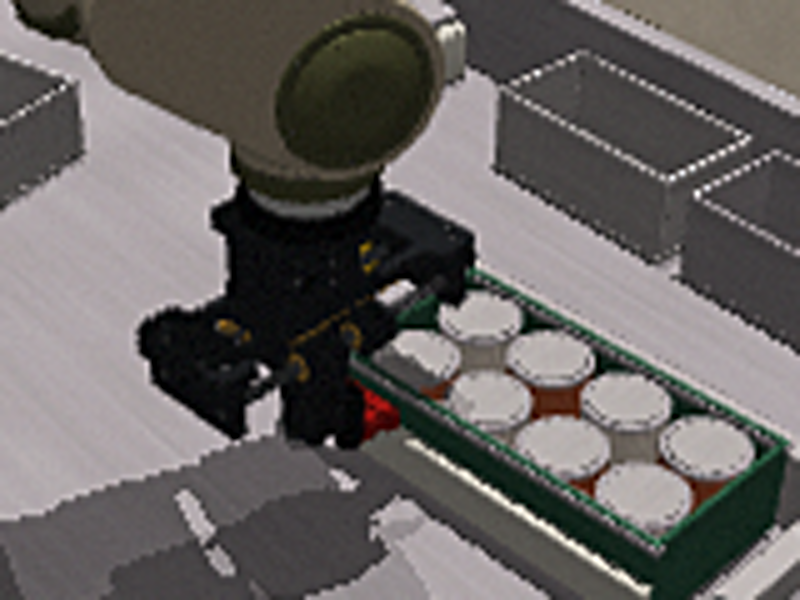

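View pics/w22.png

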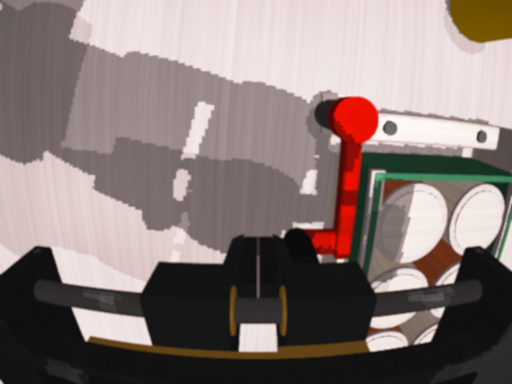

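Request:
jog_arm(
  commands=[
    [-1, 0.001, 0, 0, 0],
    [-1, 0.002, 0, 0, 0],
    [-1, 0.003, 0, 0, 0],
  ],
)

```text
time: 40.2
tool_pos: [0.4737, -0.0106, 0.0746]
orientation: [0.999, 0.041, -0.002, -0.0]
contact_force: [-9.9, -2.8, 4.5]
width: 0.0005
```

Request:
jog_arm(
  commands=[
    [-1, 0.001, 0, 0, 0],
    [-1, 0.002, 0, 0, 0],
  ],
)

```text
time: 40.45
tool_pos: [0.4739, -0.0105, 0.0745]
orientation: [0.999, 0.041, -0.004, -0.0]
contact_force: [-18.2, -5.2, 10.4]
width: 0.0004
```

Request:
jog_arm(
  commands=[
    [-1, -0.01, 0, 0, 0],
    [-1, -0.04, 0.0, 0.02, 0],
    [-1, -0.08, 0, 0.06, 0],
    [-1, -0.12, -0.03, 0.1, 0],
    [-1, -0.13, -0.09, 0.1, 0],
    [-1, -0.13, -0.15, 0.1, 0],
    [-1, -0.13, -0.15, 0.1, 0],
  ],
)

```text
time: 41.32
tool_pos: [0.347, -0.164, 0.175]
orientation: [0.999, 0.038, 0.001, 0.001]
contact_force: [-0.5, 1.2, -0.2]
width: 0.0004
```

Run:
```python
from h import *
im=np.mean([read_camera("top").astype(float) for _ in range(4)],0).astype(np.uint8);cv2.imwrite("pics/t23.png",im);crop(im,215,110,375,220,5,"pics/t23z.png")
im=read_camera("side");cv2.imwrite("pics/s23.png",im);crop(im,210,150,370,250,5,"pics/s23z.png")
o=get_obs();print(o["tool_pos"],o["contact_force"])
```

```text
[ 0.34689922 -0.15940813  0.17471406] [-0.18099835 -1.19897063  0.27228159]
```

View pics/t23z.png

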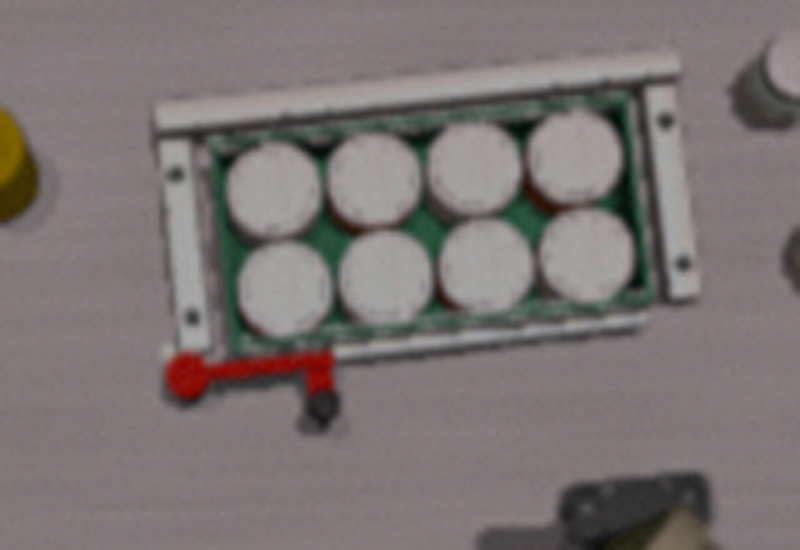

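View pics/s23z.png

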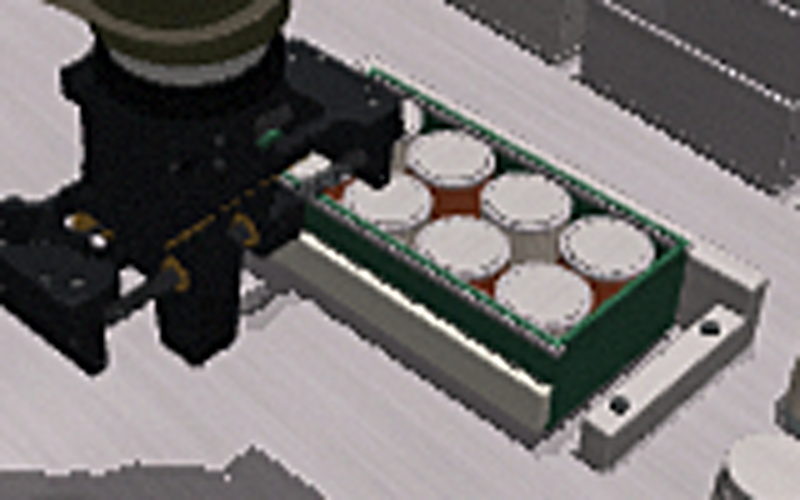

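Run:
```python
from h import *
h=onplane("top",Z([(187,377)]),.067)[0]; p0=onplane("top",Z([(70,455)]),.093)[0]
fc((211,138),(630,94))
for q in ((323,407),(322,409),(324,405)):
    p=onplane("top",Z([q]),.093)[0]; d=(p-h)[:2]; d0=(p0-h)[:2]
    print(np.linalg.norm(d), np.degrees(np.arctan2(d@ey,d@ex))%360, "rotated",np.arctan2(d0[0]*d[1]-d0[1]*d[0],d0@d)%(2*np.pi))
im=cv2.imread("pics/t23.png").astype(int)
a=cv2.imread("pics/t18.png").astype(int); print(np.abs(im-a)[128:170,255:345].mean())
print(get_obs()["qvel"].round(4))
```

```text
far L/R dock mm [[59.8, 120.8], [59.7, -119.2]] rel yaw -0.03 len 0.23996770762023475
near_left [0.5254 0.027 ]
near_right [ 0.5437 -0.1922]
0.07891827771764648 249.55741424944168 rotated 2.264283664013986
0.07866411209445498 248.66831111105756 rotated 2.2487658868593683
0.07919136433436398 250.44072867918283 rotated 2.2797004091433455
1.5983245149911816
[ 0.0048 -0.0011 -0.002  -0.0021 -0.0004 -0.0024]
```

```bash
python3 -c "
from workcell import *
print(close_job())"
```

```text
the job is handed in; nothing more can be done
None
```

The caddy is home in the dock and the latch is shut behind it. I handed the job in at about 41 s of the 72 s allowed, and it returned no verdict.

I walked the caddy in with alternating closed-finger pushes on the right and left ends of the rub strip. I then swung the red latch round by its peg until it met its stop.

**Last checks**
- **Caddy position:** From the top camera, both far corners are at about dock x = 59.7 mm and the slew is about 0°. The dock's own x position in the pictures is only good to about ±3 mm, so the true margin over the 55 mm limit could be smaller. The near edge of the strip gave a lower figure, 57 to 59 mm.
- **Latch:** The peg measured 249.6° in the dock frame, against about 249.5° expected when shut. That is a rotation of about 2.26 rad, give or take 0.02, against the 2.2 rad needed. The force also rose sharply at the stop with no further movement.
- **Push force:** The highest wrist force I read while pushing the caddy was about 23.8 N, once, just under the 24 N limit. I only saw the force at the end of each move, so peaks in between were not recorded. Adding a slight upward drift to the later pushes kept them below about 19 N.
- **Clear of everything:** The arm was backed off at z ≈ 0.17 m, touching nothing. I saw no bystander disturbed in the pictures, but I did not measure their positions.

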